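Tip the bench blocks on edge into the edging rail

ROBOT

A 7-joint arm with a two-finger parallel gripper is mounted at the origin on a cart in front of the work surface, level with it; the furniture and walls round the work are solid. World frame = base frame: x ahead of the robot, y to its left, z up, the work surface at z = 0. Lengths are in m, angles in degrees, forces in N, time in s.
With the tool pointing down it reaches from about 0.375 to 0.925 m from the base axis. Payload 3.1 kg.
Tool frame: the origin (TCP) lies at the very end of the fingers, on their centre line; the grasp point (between the pads) lies 19 mm behind it; z points along the fingers, y is the line along which they close (so a half turn about z gives the same grasp; the last joint's range is limited). The gripper opens to 85 mm and grips with 20 to 120 N. Pads are 22 mm wide; open, the fingers measure 114 mm over their backs; the gripper's body (76 mm by 85 mm) begins 54 mm behind the grasp point. The pads swing forward as they close: fully open they stand 13 mm farther back than shut.
Start: joints at [69.167, 21.939, 2.515, 91.553, -1.026, 66.532, -2.859], TCP at [0.171, -0.627, 0.2] pointing down, gripper open.
Joint ranges: [-149.38, 149.38], [-23.57, 123.04], [-84.95, 90], [0, 143.3], [-89.99, 269.99], [3.08, 112.72], [-163.45, 163.45]. Speed limits (degrees/s): [159.86, 159.86, 180, 180, 180, 180, 180].

INTERFACE

Orientations are given as [roll, pitch, yaw] about the fixed x, y, z axes, in that order (R = Rz(yaw) Ry(pitch) Rx(roll)).
In Python, from rig import manip gives the robot as it stands. The module is installed in compiled form; this text tells all that it offers.
- The arm moves only by the tool send_rows, never from a script. Its argument "steps" is a list of rows, each a list of 7 numbers: the shift along the tool's x, y, z in mm, then the turn, a rotation vector about the tool's x, y, z in degrees, then the opening, from 0 (shut) to 1 (fully open). A call has exactly 10 rows; each row is the pose to reach, as a shift and turn from the pose commanded when the call began, along the tool's axes at that moment; what a row does not reach only later rows make up. A row lasts 1/12 s, in which the tool goes at most 41.7 mm and 7.16 degrees, less where a joint would pass 70% of its speed; a pose out of reach is approached as far as the arm can. A call with a gripper value outside its range is refused whole. The fingers move at their own pace and stop on an object; "newtons" is the grip in N (left out, the last holds). Time passes only in rows, so rows that repeat a pose let the fingers close, or fill a call up. It gives the time, the measured TCP pose, the force, the opening and the grip force at its end, in the units of the state.
- manip.state(): the state, without advancing time (a new reading comes with each control period).
- manip.capture(name): name is "scene" or "top" or "wrist"; returns a dict with "image" (400x640x3 uint8, red, green, blue), "z_map" (400x640 float32, m along the optical axis (not along the pixel's ray), 0 where there is no reading), "mtx" (3x3 intrinsics, pixels), "D" ([k1, k2, p1, p2, k3] as OpenCV has them; the pictures are not rectified), "eye" and "attitude" of the camera in the world; the wrist camera has in their place "hand_eye" (4x4, takes a point from camera to tool coordinates, whose origin is the TCP and whose axes are the flange's). Camera axes: x right, y up, looking along -z (the intrinsics and any distortion apply to the point x, -y, -z); pixel columns grow to the right and rows downward; lengths in m; the calibration is good to about 2 mm. A picture is of the moment at which its call begins: read the wrist's pose just before it.
- manip.finish_job(): hands the job in; it is judged then, once.
The state is a dict: "t": time; "q": joint angles; "dq": joint speeds; "joint_torque": joint torques, N m; "eef_pos": TCP position; "tool_rot": TCP orientation; "force": force on the tool from outside, world axes, zero at the start; "ft_torque": the same for the moment, N m; "finger_gap": finger opening in m; "gripper_force": force on a finger pad.
Only numpy, scipy, OpenCV 4.12 (cv2) and the standard library are available. Lean on these libraries where they do the work, as an engineer would, in place of code of your own. Each camera call takes 0.05 s, during which the arm holds its last target. There are 200 camera calls.

TASK

Load all the steel bench blocks that are lying about into the edging rail so that their long narrow edges can be filed. Draw the follower back to the right to clear the channel, then lay each block flat and lengthways on the rail's wooden deck, tip it over the step into the channel so that it comes to stand on its long narrow edge - do not turn it over in mid-air - and push it upright and flush against the back fence. Close the row up end to end, hard against the end stop on the left, and slide the follower up until it touches the last block; let go, and leave everything else on the bench where it is.

Things in the scene. Friction and masses are not known exactly. Their poses are not given: they have to be found in the camera images.
- rail: The edging rail, screwed down: 138 mm wide (its x, pointing away from the robot), 385 mm long (its y, to the left; from y = -215 to +170 mm). Origin on the bench right under the step edge. From the near side, all along it: a flat wooden deck, a step down, an open channel, the steel back fence. The end stop closes the channel at the left.
- rail_edge (a point): Point on the top of the deck at the step edge, at rail (0, 0, 28 mm); axes are the rail's. The deck is level, waxed and slippery, 28 mm above the bench, from rail x = -78 mm to 0. Beyond the edge it drops 22 mm straight down to the channel floor.
- rail_corner (a point): Inner corner of the channel where fence face, end-stop face and floor meet, at rail (40, 150, 6 mm); axes are the rail's. The channel, waxed like the deck, is 40 mm wide, its floor 6 mm above the bench. Fence: 14 mm thick, top 42 mm above the bench. End stop: 20 mm thick along y, top 42 mm above the bench.
- follower (a joint): Travel of the follower along the channel in m, 0 = right end, growing to the left (rail +y) up to 0.30. It slides with about 2 N of friction and stays where it is left. It starts somewhere part-way, in the way of the blocks.
- follower_knob (a point): Middle of the follower's upright black knob: round, 16 mm diameter, 52 to 76 mm above the bench; this point 64 mm above it on the knob's axis, rail x = 20 mm, rail y = -187 mm when the joint reads 0; rail's axes. Below it a steel slide in the channel, 36 mm across, 8 to 44 mm above the bench, 24 mm long along the rail: its pushing face is 12 mm to the left (+y) of the axis.
- block_1: A plain grey steel bench block, 44 x 82 x 21 mm (its x, y, z), 0.4 to 0.7 kg, at first lying flat on the bench. Origin: centre of one 44 x 82 mm face (the underside at the start), z normal to that face. Two or three such blocks are present; an absent one has no pose.
- block_1_mid (a point): Centre of block_1, 10.5 mm above its origin along its z; same axes.
- block_2: A plain grey steel bench block, 44 x 82 x 21 mm (its x, y, z), 0.4 to 0.7 kg, at first lying flat on the bench. Origin: centre of one 44 x 82 mm face (the underside at the start), z normal to that face. Two or three such blocks are present; an absent one has no pose.
- block_2_mid (a point): Centre of block_2, 10.5 mm above its origin along its z; same axes.
- block_3: A plain grey steel bench block, 44 x 82 x 21 mm (its x, y, z), 0.4 to 0.7 kg, at first lying flat on the bench. Origin: centre of one 44 x 82 mm face (the underside at the start), z normal to that face. Two or three such blocks are present; an absent one has no pose.
- block_3_mid (a point): Centre of block_3, 10.5 mm above its origin along its z; same axes.
- pink_cup: Bystander: low pink cup, 65 mm across, 51 high; origin at the centre of its underside. Leave it where it is.
- paste_tin: Bystander: round red tin, 62 mm across, 26 high; origin at the centre of its underside. Leave it where it is.
- flux_jar: Bystander: small white-capped jar, 43 mm across, 55 high; origin at the centre of its underside. Leave it where it is.
- masking_tape: Bystander: roll of tape lying flat, 96 mm across, 25 high; origin at the centre of its underside. Leave it where it is.
- chasing_hammer: Bystander: small hammer lying down, 74 x 201 x 26 mm; origin at the centre of its underside. Leave it where it is.

How it is judged:
By the outcome, as a careful person would: the job done as asked, in the order asked, and still so for the second after the job is handed in, with the robot touching nothing.
Of block_1, block_2, block_3 only 2 to 3 are there at a start; the rules pass over those that are not, and their reading is None.
At some moment in a run one of block_1, block_2, block_3 may be knocked a few centimetres aside while the robot is not near it.
It also fails if it takes over 210 s, if anything falls off the work surface, if the arm or the gripper's body presses on something with over 40 N, if the wrist force passes 120 N, or if a joint passes its speed limit or range.

## Working session

There is one attempt and no reset: what is moved stays moved. The work goes in short steps, Python scripts to look and compute and a tool call to move; the robot and the scene stay as the last step left them, time stands still between calls to the robot, and variables do not carry over. Pictures are saved under pics/ and viewed, at most 14 in all, crops included, and the job is handed in when it is done.

Besides the shell and the picture viewer there is one more tool, called after ">>>" as name(argument=value, ...), one argument or row to a line, values as JSON. send_rows: Moves the arm, as the interface text tells. Its arguments: {"type":"object","properties":{"steps":{"type":"array"},"newtons":{"type":"number"}},"required":["steps"]}

```bash
mkdir -p pics; cat > h.py <<'E'
import numpy as np, cv2
from scipy.spatial.transform import Rotation as R
from rig import manip
def cap(n):
    s=manip.state(); c=manip.capture(n)
    if n=='wrist':
        T=np.eye(4); T[:3,:3]=R.from_euler('xyz',s['tool_rot'],degrees=True).as_matrix(); T[:3,3]=s['eef_pos']
        c['T']=T@np.array(c['hand_eye'])
    else:
        T=np.eye(4); a=np.array(c['attitude'],float)
        T[:3,:3]=a if a.shape==(3,3) else R.from_euler('xyz',a,degrees=True).as_matrix()
        T[:3,3]=c['eye']; c['T']=T
    return c
def ray(c,px):
    p=cv2.undistortPoints(np.array(px,float).reshape(-1,1,2),np.array(c['mtx']),np.array(c['D'])).reshape(-1,2)
    return np.c_[p[:,0],-p[:,1],-np.ones(len(p))]@c['T'][:3,:3].T, c['T'][:3,3]
def onplane(c,px,z):
    d,o=ray(c,px); return o+d*((z-o[2])/d[:,2])[:,None]
def cloud(c):
    v,u=np.mgrid[:400,:640]; d,o=ray(c,np.c_[u.ravel(),v.ravel()])
    return (o+d*c['z_map'].reshape(-1,1)).reshape(400,640,3)
def save(c,n): cv2.imwrite('pics/'+n+'.png',c['image'][:,:,::-1])
E
python3 - <<'E'
from h import *
for n in('top','scene'):
    c=cap(n); save(c,n+'1'); print(n,c['T'],c['attitude'],c['D'])
print(manip.state())
E
```

```text
top [[-0.01967955  0.98644843 -0.16288713  0.37659181]
 [-0.99974288 -0.02125097 -0.00791038  0.02003491]
 [-0.01126469  0.16268958  0.986613    1.36512982]
 [ 0.          0.          0.          1.        ]] [  9.36364304   0.64543282 -91.12769944] [-0.09370869  0.          0.          0.          0.        ]
scene [[ 0.91201117  0.35572085 -0.20420159  0.31128643]
 [-0.4101273   0.79766065 -0.44219123 -0.53600403]
 [ 0.00558694  0.48703199  0.87336626  1.24719228]
 [ 0.          0.          0.          1.        ]] [ 29.14618734  -0.32010946 -24.21323404] [-0.0238319  0.         0.         0.         0.       ]
{'t': 0.1, 'q': array([69.1682227 , 21.9893813 ,  2.51005796, 91.64068582, -1.02638409,
       66.5333466 , -2.8571898 ]), 'dq': array([ 0.03628219, -0.13199922, -0.02295296, -0.19405245,  0.05007181,
        0.01789927,  0.0313961 ]), 'joint_torque': array([ 2.56701765e-03, -4.34726858e+01,  1.02894824e+00, -2.50454825e+01,
        1.07325372e-02,  5.45457064e-03,  1.39143668e-05]), 'eef_pos': array([ 0.17049829, -0.62625649,  0.19898373]), 'tool_rot': array([-1.79859174e+02,  6.14430043e-03,  1.52358544e+01]), 'force': array([-0.85556278, -0.90309352,  0.45971864]), 'ft_torque': array([ 0.00267673,  0.03458948, -0.04100216]), 'gripper_force': 0.0, 'finger_gap': 0.08523442936988795}
```

View pics/top1.png

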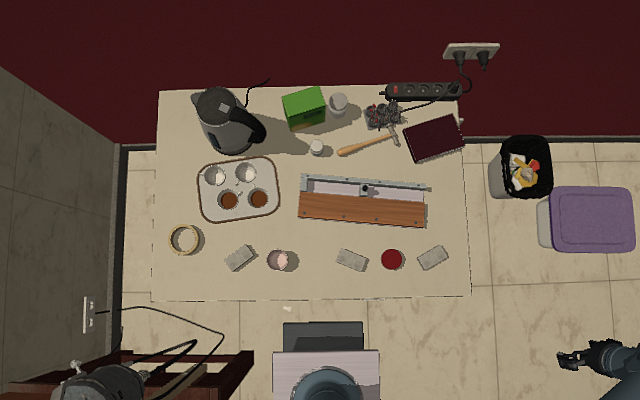

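View pics/scene1.png

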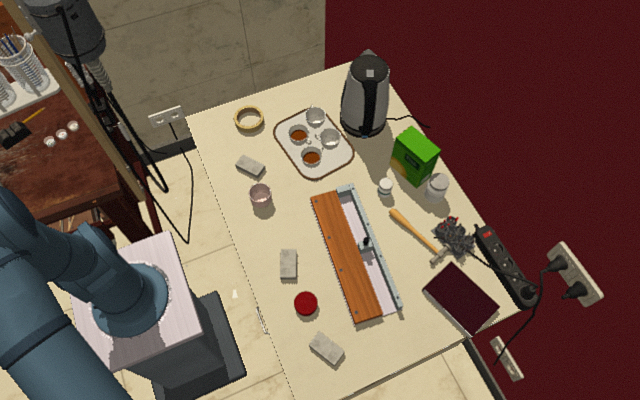

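```bash
cat > meas.py <<'E'
from h import *
c=cap('top'); im=c['image']; hsv=cv2.cvtColor(im,cv2.COLOR_RGB2HSV); P=cloud(c)
def rect(m,z,roi):
    mm=np.zeros((400,640),np.uint8); x0,x1,y0,y1=roi; mm[y0:y1,x0:x1]=m[y0:y1,x0:x1]*255
    k,_=cv2.findContours(mm,cv2.RETR_EXTERNAL,cv2.CHAIN_APPROX_NONE); k=max(k,key=cv2.contourArea)
    w=onplane(c,k.reshape(-1,2),z)[:,:2].astype(np.float32)
    return cv2.minAreaRect((w*1000).astype(np.float32))
def show(n,r):
    b=cv2.boxPoints(r); print(n,np.round(r[0],1),np.round(r[1],1),round(r[2],1),b.round(0).tolist())
if __name__=='__main__':
    wood=(hsv[...,0]<18)&(hsv[...,1]>110)
    show('deck',rect(wood,.028,(290,440,180,240)))
    hm=P[...,2]
    print('bench z',np.median(hm[240:250,300:330]),'colors',im[258,240],im[260,352],im[280,300],hm[258,240],hm[260,352],hm[258,433])
    blk=(hm>.012)&(hm<.03)
    for n,roi in (('A',(220,262,240,275)),('B',(332,372,245,275)),('C',(412,452,240,275))): show(n,rect(blk,.021,roi))
    kn=(hm>.055)&(hm<.085); kk=np.zeros_like(kn); kk[180:200,300:425]=kn[180:200,300:425]; print('knob',P[kk].mean(0),kk.sum())
    for n,roi,lo in(('cup',(265,295,245,275),.03),('tin',(380,405,247,272),.012)):
        show(n,rect(hm>lo,.026 if n=='tin' else .05,roi))
    show('jar',rect(hm>.03,.055,(305,330,135,158)))
E
python3 meas.py
```

```text
deck [ 573.9 -118.5] [383.7  79.7] 83.6 [[513.0, -305.0], [592.0, -314.0], [635.0, 68.0], [556.0, 77.0]]
bench z 0.00034789772761578686 colors [150 142 126] [152 143 128] [179 166 139] 0.021903163108796475 0.02072857490900426 0.016262698357803362
A [435.2 256.6] [44.7 83. ] 36.1 [[393.0, 277.0], [442.0, 210.0], [478.0, 236.0], [429.0, 303.0]]
B [422.1 -82.5] [80.1 45.1] 65.6 [[385.0, -110.0], [426.0, -128.0], [459.0, -55.0], [418.0, -37.0]]
C [ 422.9 -328.8] [45.  82.3] 28.7 [[383.0, -304.0], [423.0, -376.0], [462.0, -354.0], [423.0, -282.0]]
knob [ 0.632213   -0.1250559   0.07299842] 29
cup [426. 136.] [62.2 61.8] 89.3 [[395.0, 105.0], [456.0, 105.0], [457.0, 167.0], [395.0, 167.0]]
tin [ 421.1 -203.1] [60.6 59.9] 88.6 [[390.0, -233.0], [450.0, -234.0], [452.0, -174.0], [392.0, -172.0]]
jar [766.9  13.5] [39.8 47.7] 88.6 [[743.0, -6.0], [790.0, -7.0], [791.0, 33.0], [744.0, 34.0]]
```

```bash
cat > go.py <<'E'
from h import *
import sys
O=np.array([616.1,-100.6]); YAW=-6.4
def r2w(x,y):
    a=np.radians(YAW); return O+np.array([x*np.cos(a)-y*np.sin(a),x*np.sin(a)+y*np.cos(a)])
def w2r(p):
    a=np.radians(YAW); d=np.array(p[:2])-O; return np.array([d[0]*np.cos(a)+d[1]*np.sin(a),-d[0]*np.sin(a)+d[1]*np.cos(a)])
def delta(x,y,z,yaw,pos=None,rot=None):
    s=manip.state(); p=np.array(s['eef_pos'])*1000 if pos is None else pos
    q=R.from_euler('xyz',s['tool_rot'] if rot is None else rot,degrees=True)
    t=R.from_euler('xyz',[180,0,yaw],degrees=True)
    return np.r_[q.inv().apply(np.array([x,y,z])-p),(q.inv()*t).as_rotvec(degrees=True)].round(1)
def seq(*tg):  # each (frame 'w'/'r', x,y,z,yaw): successive deltas, assuming each is reached
    pos=rot=None
    s=manip.state(); print('t',round(s['t'],1),'rail',w2r(np.array(s['eef_pos'])*1000).round(1),'tcp',(np.array(s['eef_pos'])*1000).round(1),'rot',np.round(s['tool_rot'],1),'F',np.round(s['force'],1),'gap',round(s['finger_gap'],4))
    for f,x,y,z,yaw in tg:
        if f=='r': x,y=r2w(x,y)
        print(delta(x,y,z,yaw,pos,rot).tolist()); pos=np.array([x,y,z]); rot=[180,0,yaw]
E
python3 - <<'E'
from go import *
seq(('w',420,-180,200,83.6),('r',20,8,160,83.6),('r',20,8,56,83.6),('r',20,-166,56,83.6))
E
```

```text
t 0.1 rail [-384.2 -572.2] tcp [ 170.5 -626.4  199.2] rot [-179.9    0.    15.2] F [-0.1  0.9  0.4] gap 0.0854
[358.0, -365.1, -0.1, -0.1, -0.1, -68.4]
[108.8, 206.0, 40.0, 0.0, 0.0, 0.0]
[0.0, -0.0, 104.0, 0.0, 0.0, 0.0]
[-174.0, 0.0, 0.0, 0.0, 0.0, 0.0]
```

>>> send_rows(
  steps=[
    [30, -30, 0, 0, 0, -6, 0],
    [60, -60, 0, 0, 0, -12, 0],
    [85, -85, 0, 0, 0, -18, 0],
    [110, -110, 0, 0, 0, -24, 0],
    [135, -135, 0, 0, 0, -30, 0],
    [160, -160, 0, 0, 0, -36, 0],
    [185, -187, 0, 0, 0, -42, 0],
    [210, -215, 0, 0, 0, -46, 0],
    [235, -240, 0, 0, 0, -50, 0],
    [235, -240, 0, 0, 0, -50, 0],
  ],
)

```text
t: 0.98
eef_pos: [0.3389, -0.3259, 0.2001]
tool_rot: [-180.0, -0.2, 66.0]
force: [0.5, -0.7, -0.2]
finger_gap: -0.0001
gripper_force: 0.0
```

```bash
python3 - <<'E'
from go import *
seq(('w',420,-180,200,83.6),('r',20,8,160,83.6),('r',20,8,56,83.6),('r',20,-166,56,83.6))
E
```

```text
t 1.0 rail [-250.3 -254.8] tcp [ 338.9 -325.9  200.1] rot [-180.    -0.2   66. ] F [ 0.5 -0.7 -0.2] gap -0.0001
[166.3, 14.9, 0.7, 0.0, -0.2, -17.6]
[108.8, 206.0, 40.0, 0.0, 0.0, 0.0]
[0.0, -0.0, 104.0, 0.0, 0.0, 0.0]
[-174.0, 0.0, 0.0, 0.0, 0.0, 0.0]
```

>>> send_rows(
  steps=[
    [30, 3, 0, 0, 0, -4, 0],
    [60, 6, 0, 0, 0, -8, 0],
    [90, 9, 0, 0, 0, -12, 0],
    [120, 12, 0, 0, 0, -15, 0],
    [145, 15, 0, 0, 0, -17.6, 0],
    [166, 15, 0, 0, 0, -17.6, 0],
    [166, 15, 0, 0, 0, -17.6, 0],
    [166, 15, 0, 0, 0, -17.6, 0],
    [166, 15, 0, 0, 0, -17.6, 0],
    [166, 15, 0, 0, 0, -17.6, 0],
  ],
)

```text
t: 1.82
eef_pos: [0.4167, -0.191, 0.2]
tool_rot: [-180.0, 0.0, 82.7]
force: [-0.6, -0.8, -0.1]
finger_gap: 0.0001
gripper_force: 0.0
```

>>> send_rows(
  steps=[
    [15, 30, 5, 0, 0, 0, 0],
    [30, 60, 12, 0, 0, 0, 0],
    [46, 90, 18, 0, 0, 0, 0],
    [62, 120, 24, 0, 0, 0, 0],
    [78, 150, 30, 0, 0, 0, 0],
    [94, 180, 36, 0, 0, 0, 0],
    [109, 206, 40, 0, 0, 0, 0],
    [109, 206, 40, 0, 0, 0, 0],
    [109, 206, 40, 0, 0, 0, 0],
    [109, 206, 40, 0, 0, 0, 0],
  ],
)

```text
t: 2.65
eef_pos: [0.6345, -0.1091, 0.1596]
tool_rot: [-179.9, 0.1, 82.7]
force: [-1.6, -0.8, 0.9]
finger_gap: 0.0003
gripper_force: 0.0
```

```bash
python3 - <<'E'
from go import *
seq(('r',20,8,56,83.6),('r',20,-166,56,83.6))
c=cap('wrist'); save(c,'w1')
E
```

```text
t 2.6 rail [19.3 -6.4] tcp [ 634.5 -109.1  159.6] rot [-1.799e+02  1.000e-01  8.270e+01] F [-1.6 -0.8  0.9] gap 0.0003
[14.5, 0.7, 103.6, -0.1, 0.1, -0.9]
[-174.0, 0.0, 0.0, 0.0, 0.0, 0.0]
```

View pics/w1.png

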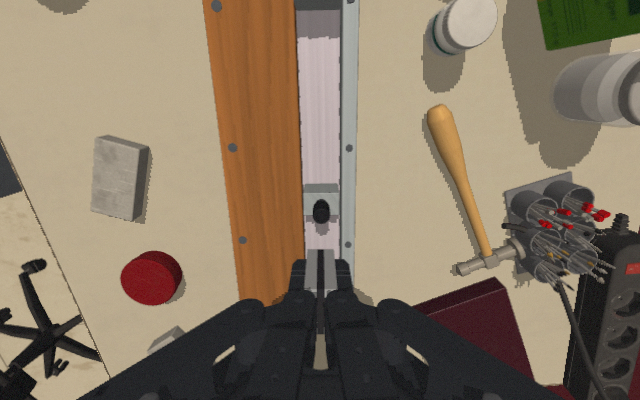

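```bash
python3 - <<'E'
from go import *
c=cap('wrist'); im=c['image']; hsv=cv2.cvtColor(im,cv2.COLOR_RGB2HSV)
m=(hsv[190:228,303:340,2]<60).astype(np.uint8); v,u=np.nonzero(m); px=[[u.mean()+303,v.min()+190+ 6],[u.mean()+303,v.mean()+190]]
print(px,[w2r(p*1000).round(1).tolist() for p in onplane(c,px,.076)])
# rail lines: wood right edge
wood=((hsv[...,0]<18)&(hsv[...,1]>110))
for r in (60,120,180,240):
    uu=np.nonzero(wood[r,200:320])[0]+200; 
    print([w2r(p*1000).round(1).tolist() for p in onplane(c,[[uu.min(),r],[uu.max()+1,r]],.028)])
# fence front top edge & end stop
P=cloud(c); 
for r in (100,150): 
    k=(P[r,:,2]>.036)&(P[r,:,2]<.05); print('fence x',[w2r(p*1000)[0].round(1) for p in P[r][k][[0,-1]]])
k=(P[0:60,310:330,2]>.036); q=P[0:60,310:330][k]; print('stop',k.sum(), sorted([w2r(p*1000)[1].round(1) for p in q])[:5])
print(c['T'][:3,3])
E
```

```text
[[np.float64(320.975), np.int64(205)], [np.float64(320.975), np.float64(210.85625)]] [[18.6, -15.8], [18.5, -21.3]]
[[-79.0, 106.6], [-1.0, 105.5]]
[[-78.4, 54.5], [-0.3, 53.4]]
[[-78.7, -4.5], [-0.5, -5.7]]
[[-77.8, -71.9], [-0.7, -73.1]]
fence x [np.float64(38.8), np.float64(248.7)]
fence x [np.float64(39.0), np.float64(52.2)]
stop 24 [np.float64(76.3), np.float64(76.3), np.float64(76.3), np.float64(76.3), np.float64(76.3)]
[ 0.64413518 -0.02701601  0.33317614]
```

>>> send_rows(
  steps=[
    [10, 1, 0, 0, 0, -0.9, 0],
    [16, 1, 10, 0, 0, -0.9, 0],
    [16, 1, 30, 0, 0, -0.9, 0],
    [16, 1, 50, 0, 0, -0.9, 0],
    [16, 1, 70, 0, 0, -0.9, 0],
    [16, 1, 90, 0, 0, -0.9, 0],
    [16, 1, 100, 0, 0, -0.9, 0],
    [16, 1, 103, 0, 0, -0.9, 0],
    [16, 1, 103, 0, 0, -0.9, 0],
    [16, 1, 103, 0, 0, -0.9, 0],
  ],
)

```text
t: 3.58
eef_pos: [0.6394, -0.0909, 0.0582]
tool_rot: [179.9, -0.0, 83.7]
force: [-0.7, -0.9, -0.1]
finger_gap: -0.0003
gripper_force: 0.0
```

>>> send_rows(
  steps=[
    [-10, 0, 0, 0, 0, 0, 0],
    [-25, 0, 0, 0, 0, 0, 0],
    [-45, 0, 0, 0, 0, 0, 0],
    [-65, 0, 0, 0, 0, 0, 0],
    [-85, 0, 0, 0, 0, 0, 0],
    [-105, 0, 0, 0, 0, 0, 0],
    [-125, 0, 0, 0, 0, 0, 0],
    [-145, 0, 0, 0, 0, 0, 0],
    [-155, 0, 0, 0, 0, 0, 0],
    [-162, 0, 0, 0, 0, 0, 0],
  ],
)

```text
t: 4.42
eef_pos: [0.6201, -0.2571, 0.058]
tool_rot: [180.0, 0.1, 83.4]
force: [0.0, -0.8, 0.2]
finger_gap: 0.0001
gripper_force: 0.0
```

```bash
sed -i 's/616.1,-100.6/615.4,-100.5/' go.py; python3 - <<'E'
from go import *
seq(('r',20,-168,56,83.6),('r',20,-150,90,83.6))
E
```

```text
t 4.4 rail [  22.1 -155.1] tcp [ 620.1 -257.1   58. ] rot [1.80e+02 1.00e-01 8.34e+01] F [ 0.  -0.8  0.2] gap 0.0001
[-12.9, -2.1, 2.0, 0.0, 0.1, -0.2]
[18.0, -0.0, -34.0, 0.0, 0.0, 0.0]
```

>>> send_rows(
  steps=[
    [-5, -2, 0, 0, 0, 0, 0],
    [-10, -2, 0, 0, 0, 0, 0],
    [-14, -2, 0, 0, 0, 0, 0],
    [-14, -2, 0, 0, 0, 0, 0],
    [-10, -2, 0, 0, 0, 0, 0],
    [-4, -2, -10, 0, 0, 0, 0],
    [-4, -2, -35, 0, 0, 0, 0.3],
    [-4, -2, -65, 0, 0, 0, 0.6],
    [-4, -2, -95, 0, 0, 0, 1],
    [-4, -2, -125, 0, 0, 0, 1],
  ],
)

```text
t: 5.25
eef_pos: [0.6189, -0.2535, 0.1843]
tool_rot: [180.0, -0.1, 83.9]
force: [1.7, -0.6, 0.6]
finger_gap: 0.0481
gripper_force: 0.0
```

```bash
python3 - <<'E'
from go import *
seq(('w',423,-329,180,119),('w',423,-329,4,119))
E
```

```text
t 5.2 rail [  20.5 -151.6] tcp [ 618.9 -253.5  184.3] rot [ 1.80e+02 -1.00e-01  8.39e+01] F [ 1.7 -0.6  0.6] gap 0.0481
[-95.9, -186.8, 4.1, 0.0, -0.1, -35.1]
[0.0, -0.0, 176.0, 0.0, 0.0, 0.0]
```

>>> send_rows(
  steps=[
    [-12, -25, 0, 0, 0, -5, 1],
    [-26, -50, 0, 0, 0, -10, 1],
    [-40, -80, 0, 0, 0, -15, 1],
    [-54, -105, 0, 0, 0, -20, 1],
    [-68, -130, 0, 0, 0, -25, 1],
    [-82, -160, 4, 0, 0, -30, 1],
    [-96, -187, 4, 0, 0, -35, 1],
    [-96, -187, 4, 0, 0, -35, 1],
    [-96, -187, 4, 0, 0, -35, 1],
    [-96, -187, 4, 0, 0, -35, 1],
  ],
)

```text
t: 6.08
eef_pos: [0.4234, -0.3298, 0.1792]
tool_rot: [179.9, 0.1, 118.8]
force: [0.8, 0.8, -0.1]
finger_gap: 0.0851
gripper_force: 0.0
```

```bash
cat > wb.py <<'E'
from go import *
def block(x,y,z=.021,r=70,lo=.012,hi=.03):
    "rect of flat grey block near world x,y (mm) in wrist view"
    c=cap('wrist'); P=cloud(c)*1000; m=((P[...,2]>z*1000-9)&(P[...,2]<z*1000+9)&(np.hypot(P[...,0]-x,P[...,1]-y)<r)).astype(np.uint8)
    k,_=cv2.findContours(m,cv2.RETR_EXTERNAL,cv2.CHAIN_APPROX_NONE); k=max(k,key=cv2.contourArea)
    w=onplane(c,k.reshape(-1,2),z)[:,:2]*1000
    r=cv2.minAreaRect(w.astype(np.float32)); b=cv2.boxPoints(r); e=b[1]-b[0],b[2]-b[1]; l=max(e,key=np.linalg.norm)
    print('ctr',np.round(r[0],1),'size',np.round(r[1],1),'yaw',round(np.degrees(np.arctan2(l[1],l[0]))%180,1)); return c
E
python3 - <<'E'
from wb import *
c=block(423,-329); save(c,'w2')
seq(('w',423,-329,4,119))
c=cap('top'); P=cloud(c)
k=(P[...,2]>.055)&(P[...,2]<.09)&(P[...,0]>.58)&(P[...,0]<.65)&(P[...,1]<-.2)&(P[...,1]>-.33)
print('knob',w2r(P[k].mean(0)*1000) if k.any() else 0,k.sum())
E
```

```text
ctr [ 422.8 -330.2] size [43.3 82.3] yaw 118.0
t 6.1 rail [-164.6 -248.9] tcp [ 424.1 -329.5  179.1] rot [1.799e+02 1.000e-01 1.189e+02] F [ 0.3 -0.2 -0. ] gap 0.0855
[1.1, -1.0, 175.1, 0.1, 0.1, -0.1]
knob 0 0
```

View pics/w2.png

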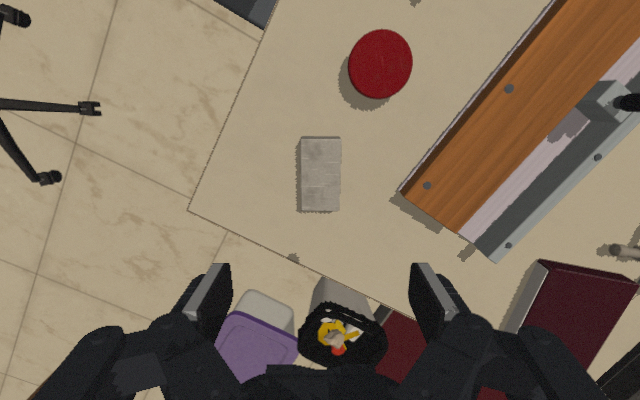

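```bash
python3 - <<'E'
from go import *
c=cap('wrist'); 
for p in ([622,101],[633,101],[458,232],[497,262],[590,108]): print(p,w2r(onplane(c,[p],.05 if p[1]<150 else .028)[0]*1000).round(1))
c=cap('top'); P=cloud(c)
k=(P[...,2]>.05)&(P[...,2]<.09)&(P[...,0]>.55)&(P[...,0]<.7)&(P[...,1]<.1)&(P[...,1]>-.4)
v,u=np.nonzero(k); print(k.sum(),[w2r(P[a,b]*1000).round(0).tolist() for a,b in list(zip(v,u))[::6]])
cv2.imwrite('pics/t2.png',cv2.resize(c['image'][165:240,290:440,::-1],None,fx=4,fy=4))
E
```

```text
[622, 101] [ 16.5 -26.1]
[633, 101] [ 24.7 -20.4]
[458, 232] [   0.8 -211.4]
[497, 262] [  65.1 -213.3]
[590, 108] [ -2.2 -46.7]
33 [[48.0, -29.0], [23.0, -16.0], [19.0, -16.0], [17.0, -16.0], [13.0, -19.0], [14.0, -24.0]]
```

View pics/t2.png

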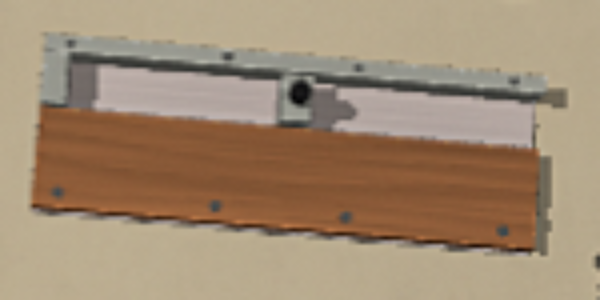

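```bash
python3 - <<'E'
from go import *
c=cap('wrist'); H=np.array(c['hand_eye']); print(H.round(3))
def proj(p):
    q=np.linalg.inv(H)@np.r_[p,1]; x=np.array([[q[0],-q[1],-q[2]]]); return cv2.projectPoints(x,np.zeros(3),np.zeros(3),np.array(c['mtx']),np.array(c['D']))[0].ravel().round(0)
for p in ([0,0,0],[0,.0425,0],[0,-.0425,0],[0,.0425,-.013],[0,.0425,-.03]): print(p,proj(p))
P=c['z_map']
for u,v in ((212,270),(222,268),(432,268),(420,270)): 
    d=cv2.undistortPoints(np.array([[[u,v]]],float),np.array(c['mtx']),np.array(c['D'])).ravel(); z=c['z_map'][v,u]; print(u,v,(H@[d[0]*z,-d[1]*z,-z,1])[:3].round(3))
E
```

```text
[[ 0.     0.946  0.324  0.083]
 [ 1.    -0.    -0.    -0.001]
 [-0.     0.324 -0.946 -0.173]
 [ 0.     0.     0.     1.   ]]
[0, 0, 0] [322. 238.]
[0, 0.0425, 0] [391. 238.]
[0, -0.0425, 0] [253. 238.]
[0, 0.0425, -0.013] [396. 248.]
[0, 0.0425, -0.03] [404. 263.]
212 270 [ 0.011 -0.049 -0.054]
222 268 [ 0.01  -0.045 -0.052]
432 268 [-0.128  0.143  0.178]
420 270 [ 0.011  0.042 -0.054]
```

>>> send_rows(
  steps=[
    [0, 0, 0, 0, 0, 0, 0],
    [0, 0, 0, 0, 0, 0, 0],
    [0, 0, 0, 0, 0, 0, 0],
    [0, 0, 0, 0, 0, 0, 0],
    [0, 0, 0, 0, 0, 0, 0],
    [0, 0, 0, 0, 0, 0, 0],
    [0, 0, 0, 0, 0, 0, 0],
    [0, 0, 0, 0, 0, 0, 0],
    [0, 0, 0, 0, 0, 0, 0],
    [0, 0, 0, 0, 0, 0, 0],
  ],
)

```text
t: 7.17
eef_pos: [0.4221, -0.3311, 0.1783]
tool_rot: [180.0, 0.0, 118.7]
force: [-0.2, -1.2, 0.7]
finger_gap: -0.0001
gripper_force: 0.0
```

```bash
python3 - <<'E'
from go import *
c=cap('wrist'); H=np.array(c['hand_eye']); v,u=np.mgrid[200:400,250:400]
d=cv2.undistortPoints(np.stack([u,v],-1).reshape(-1,1,2).astype(float),np.array(c['mtx']),np.array(c['D'])).reshape(-1,2); z=c['z_map'][200:400,250:400].ravel()
p=np.c_[d[:,0]*z,-d[:,1]*z,-z]@H[:3,:3].T+H[:3,3]; k=(p[:,2]<.06)&(z>0)&(abs(p[:,0])<.03)
print(k.sum(),'max z',np.percentile(p[k,2],[50,90,99,100]),'x of tip',p[k][p[k,2]>np.percentile(p[k,2],97)].mean(0).round(4))
print(manip.state()['eef_pos'])
s=cap('scene'); cv2.imwrite('pics/s2.png',cv2.resize(s['image'][200:400,180:420,::-1],None,fx=3,fy=3))
E
```

```text
17218 max z [-0.09491449 -0.06165587 -0.03906808 -0.03345109] x of tip [ 0.0091 -0.0011 -0.0405]
[ 0.42212299 -0.33103022  0.17829328]
```

View pics/s2.png

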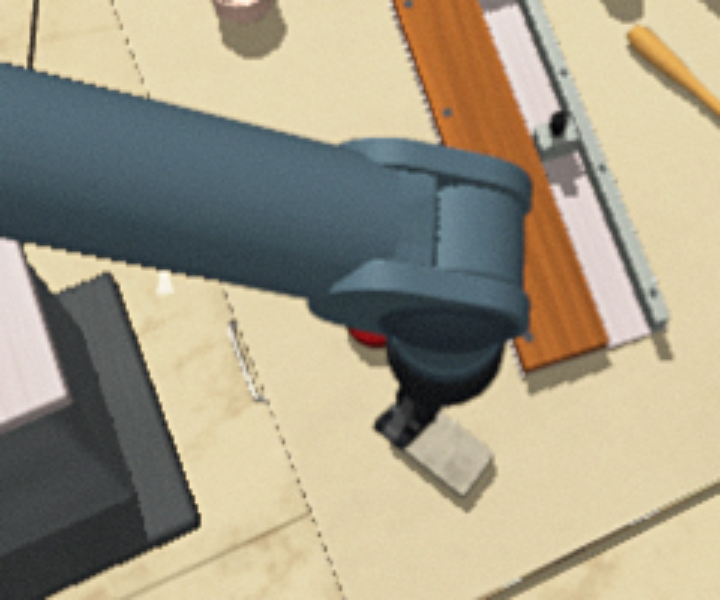

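>>> send_rows(
  steps=[
    [0, 30, 0, 0, 0, 0, 0],
    [0, 50, 0, 0, 0, 0, 0],
    [0, 50, 30, 0, 0, 0, 0],
    [0, 50, 60, 0, 0, 0, 0],
    [0, 50, 90, 0, 0, 0, 0],
    [0, 50, 120, 0, 0, 0, 0],
    [0, 50, 140, 0, 0, 0, 0],
    [0, 50, 155, 0, 0, 0, 0],
    [0, 50, 164, 0, 0, 0, 0],
    [0, 50, 168, 0, 0, 0, 0],
  ],
)

```text
t: 8.1
eef_pos: [0.465, -0.3064, 0.0087]
tool_rot: [-179.9, -0.1, 118.7]
force: [0.1, 0.9, 0.0]
finger_gap: -0.0002
gripper_force: 0.0
```

```bash
python3 - <<'E'
from go import *
seq()
s=cap('scene'); cv2.imwrite('pics/s3.png',cv2.resize(s['image'][280:400,280:400,::-1],None,fx=5,fy=5))
c=cap('wrist'); save(c,'w3')
E
```

```text
t 8.1 rail [-126.5 -221.4] tcp [ 465.  -306.4    8.7] rot [-1.799e+02 -1.000e-01  1.187e+02] F [0.1 0.9 0. ] gap -0.0002
```

View pics/w3.png

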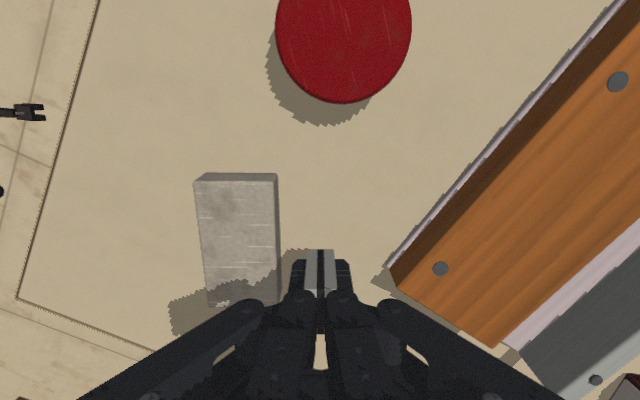

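>>> send_rows(
  steps=[
    [0, 0, 3, 0, 0, 0, 0],
    [0, 0, 6, 0, 0, 0, 0],
    [0, 0, 9, 0, 0, 0, 0],
    [0, 0, 12, 0, 0, 0, 0],
    [0, 0, 15, 0, 0, 0, 0],
    [0, 0, 17, 0, 0, 0, 0],
    [0, 0, 19, 0, 0, 0, 0],
    [0, 0, 21, 0, 0, 0, 0],
    [0, 0, 23, 0, 0, 0, 0],
    [0, 0, 25, 0, 0, 0, 0],
  ],
)

```text
t: 9.03
eef_pos: [0.466, -0.307, -0.0149]
tool_rot: [180.0, -0.0, 118.7]
force: [-0.4, -0.1, 0.3]
finger_gap: -0.0001
gripper_force: 0.0
```

```bash
python3 - <<'E'
from go import *
seq()
c=cap('wrist'); P=cloud(c); z=P[240:300,290:350,2]; print('finger tip heights',np.percentile(P[252:262,312:330,2],[5,50,95])*1000)
E
```

```text
t 9.0 rail [-125.5 -221.9] tcp [ 466.  -307.   -14.9] rot [180.   -0.  118.7] F [-0.4 -0.1  0.3] gap -0.0001
finger tip heights [22.71471721 27.24291889 31.55872405]
```

>>> send_rows(
  steps=[
    [0, 0, 2, 0, 0, 0, 0],
    [0, 0, 4, 0, 0, 0, 0],
    [0, 0, 6, 0, 0, 0, 0],
    [0, 0, 7, 0, 0, 0, 0],
    [0, 0, 8, 0, 0, 0, 0],
    [0, 0, 9, 0, 0, 0, 0],
    [0, 0, 10, 0, 0, 0, 0],
    [0, 0, 11, 0, 0, 0, 0],
    [0, 0, 12, 0, 0, 0, 0],
    [0, 0, 13, 0, 0, 0, 0],
  ],
)

```text
t: 9.92
eef_pos: [0.466, -0.307, -0.0278]
tool_rot: [180.0, 0.0, 118.7]
force: [-0.8, 0.3, 0.0]
finger_gap: -0.0002
gripper_force: 0.0
```

```bash
python3 - <<'E'
from go import *
seq()
c=cap('wrist'); P=cloud(c); print('finger tip heights',np.percentile(P[252:262,312:330,2],[5,50,95])*1000)
E
```

```text
t 9.9 rail [-125.5 -221.9] tcp [ 466.  -307.   -27.8] rot [180.    0.  118.7] F [-0.8  0.3  0. ] gap -0.0002
finger tip heights [10.01760041 14.70445483 18.59937003]
```

>>> send_rows(
  steps=[
    [0, 0, 1, 0, 0, 0, 0],
    [0, 0, 2, 0, 0, 0, 0],
    [0, 0, 3, 0, 0, 0, 0],
    [0, 0, 4, 0, 0, 0, 0],
    [0, 0, 4.5, 0, 0, 0, 0],
    [0, 0, 5, 0, 0, 0, 0],
    [0, 0, 5.5, 0, 0, 0, 0],
    [0, 0, 6, 0, 0, 0, 0],
    [0, 0, 6.5, 0, 0, 0, 0],
    [0, 0, 6.5, 0, 0, 0, 0],
  ],
)

```text
t: 10.8
eef_pos: [0.466, -0.3071, -0.0309]
tool_rot: [-179.8, -0.0, 118.7]
force: [-7.1, 3.7, 21.0]
finger_gap: 0.0002
gripper_force: 11.1
```

>>> send_rows(
  steps=[
    [0, 0, 0.5, 0, 0, 0, 0],
    [0, 0, 0.5, 0, 0, 0, 0],
    [0, 0, 1, 0, 0, 0, 0],
    [0, 0, 1, 0, 0, 0, 0],
    [0, 0, 1.5, 0, 0, 0, 0],
    [0, 0, 1.5, 0, 0, 0, 0],
    [0, 0, 2, 0, 0, 0, 0],
    [0, 0, 2, 0, 0, 0, 0],
    [0, 0, 2.5, 0, 0, 0, 0],
    [0, 0, 2.5, 0, 0, 0, 0],
  ],
)

```text
t: 11.63
eef_pos: [0.466, -0.3071, -0.031]
tool_rot: [-179.7, -0.0, 118.7]
force: [-11.7, 5.7, 37.3]
finger_gap: 0.0001
gripper_force: 19.0
```

```bash
python3 - <<'E'
s=open('go.py').read()
s=s.replace("p=np.array(s['eef_pos'])*1000 if","p=np.array(s['eef_pos'])*1000+[0,0,31] if").replace("'tcp',(np.array(s['eef_pos'])*1000)","'tip',(np.array(s['eef_pos'])*1000+[0,0,31])")
open('go.py','w').write(s)
from go import *
seq(('w',466,-307,130,118.7),('r',20,15,130,83.6),('r',20,15,57,83.6))
E
```

```text
t 11.6 rail [-125.5 -221.9] tip [ 466.  -307.1   -0. ] rot [-179.7   -0.   118.7] F [-11.7   5.7  37.3] gap 0.0001
[0.1, -0.6, -130.0, -0.3, -0.0, 0.0]
[110.2, 255.2, 0.0, -0.0, -0.0, 35.1]
[0.0, -0.0, 73.0, 0.0, 0.0, 0.0]
```

>>> send_rows(
  steps=[
    [0, 0, -15, 0, 0, 0, 0],
    [0, 0, -40, 0, 0, 0, 0],
    [0, 0, -70, 0, 0, 0, 0],
    [0, 0, -100, 0, 0, 0, 0],
    [0, 0, -125, 0, 0, 0, 0],
    [0, 0, -136, 0, 0, 0, 0],
    [0, 0, -136, 0, 0, 0, 0],
    [10, 20, -136, 0, 0, 3, 0],
    [20, 46, -136, 0, 0, 7, 0],
    [30, 70, -136, 0, 0, 12, 0],
  ],
)

```text
t: 12.47
eef_pos: [0.5114, -0.2467, 0.0969]
tool_rot: [-179.8, -0.1, 106.4]
force: [0.9, 0.2, 0.2]
finger_gap: 0.0002
gripper_force: 0.0
```

```bash
python3 - <<'E'
from go import *
seq(('r',20,15,130,83.6),('r',20,15,57,83.6))
E
```

```text
t 12.5 rail [ -87.  -156.8] tip [ 511.4 -246.7  127.9] rot [-1.798e+02 -1.000e-01  1.064e+02] F [0.9 0.2 0.2] gap 0.0002
[117.0, 165.2, -2.2, -0.2, -0.1, 22.8]
[0.0, -0.0, 73.0, 0.0, 0.0, 0.0]
```

>>> send_rows(
  steps=[
    [20, 28, 0, 0, 0, 4, 0],
    [40, 56, 0, 0, 0, 9, 0],
    [60, 84, 0, 0, 0, 13, 0],
    [80, 112, 0, 0, 0, 17, 0],
    [100, 140, 0, 0, 0, 20, 0],
    [117, 163, 0, 0, 0, 22.8, 0],
    [117, 163, 0, 0, 0, 22.8, 0],
    [117, 163, 0, 0, 0, 22.8, 0],
    [117, 163, 0, 0, 0, 22.8, 0],
    [117, 163, 0, 0, 0, 22.8, 0],
  ],
)

```text
t: 13.3
eef_pos: [0.6335, -0.0903, 0.0975]
tool_rot: [-179.8, 0.1, 83.8]
force: [-0.1, -0.7, 0.4]
finger_gap: -0.0003
gripper_force: 0.0
```

```bash
python3 - <<'E'
from go import *
seq(('r',20,15,57,83.6),('r',20,-168,57,83.6))
E
```

```text
t 13.3 rail [16.9 12.1] tip [633.5 -90.3 128.5] rot [-1.798e+02  1.000e-01  8.380e+01] F [-0.1 -0.7  0.4] gap -0.0003
[3.0, 3.3, 71.5, -0.2, 0.1, 0.2]
[-183.0, 0.0, 0.0, 0.0, 0.0, 0.0]
```

>>> send_rows(
  steps=[
    [3, 3, 10, 0, 0, 0, 0],
    [3, 3, 25, 0, 0, 0, 0],
    [3, 3, 40, 0, 0, 0, 0],
    [3, 3, 55, 0, 0, 0, 0],
    [3, 3, 65, 0, 0, 0, 0],
    [3, 3, 71, 0, 0, 0, 0],
    [3, 3, 71, 0, 0, 0, 0],
    [3, 3, 71, 0, 0, 0, 0],
    [0, 3, 71, 0, 0, 0, 0],
    [-8, 3, 71, 0, 0, 0, 0],
  ],
)

```text
t: 14.13
eef_pos: [0.6388, -0.0945, 0.0296]
tool_rot: [179.9, -0.1, 84.1]
force: [0.3, 1.0, 0.4]
finger_gap: -0.0002
gripper_force: 0.0
```

>>> send_rows(
  steps=[
    [-15, 0, 0, 0, 0, 0, 0],
    [-30, 0, 0, 0, 0, 0, 0],
    [-45, 0, 0, 0, 0, 0, 0],
    [-60, 0, 0, 0, 0, 0, 0],
    [-75, 0, 0, 0, 0, 0, 0],
    [-90, 0, 0, 0, 0, 0, 0],
    [-105, 0, 0, 0, 0, 0, 0],
    [-120, 0, 0, 0, 0, 0, 0],
    [-135, 0, 0, 0, 0, 0, 0],
    [-145, 0, 0, 0, 0, 0, 0],
  ],
)

```text
t: 14.97
eef_pos: [0.6216, -0.2438, 0.0282]
tool_rot: [180.0, 0.1, 83.8]
force: [2.2, 2.0, 1.9]
finger_gap: -0.0001
gripper_force: 1.2
```

```bash
python3 - <<'E'
from go import *
seq(('r',20,-168,57,83.6))
E
```

```text
t 15.0 rail [  22.2 -141.7] tip [ 621.6 -243.8   59.2] rot [1.80e+02 1.00e-01 8.38e+01] F [2.2 2.  1.9] gap -0.0001
[-26.3, -2.3, 2.2, 0.0, 0.1, 0.2]
```

>>> send_rows(
  steps=[
    [-6, -1, 0, 0, 0, 0, 0],
    [-12, -2, 0, 0, 0, 0, 0],
    [-17, -2, 0, 0, 0, 0, 0],
    [-21, -2, 0, 0, 0, 0, 0],
    [-23, -2, 0, 0, 0, 0, 0],
    [-23, -2, 0, 0, 0, 0, 0],
    [-15, -2, 0, 0, 0, 0, 0],
    [-12, -2, -20, 0, 0, 0, 0],
    [-12, -2, -45, 0, 0, 0, 0],
    [-12, -2, -75, 0, 0, 0, 0],
  ],
)

```text
t: 15.8
eef_pos: [0.6162, -0.2509, 0.1015]
tool_rot: [-179.6, -0.0, 84.0]
force: [-0.4, 0.5, 0.5]
finger_gap: -0.0001
gripper_force: 0.0
```

```bash
python3 - <<'E'
from go import *
seq(('w',422.8,-330.2,140,118),('w',422.8,-330.2,3,118))
c=cap('top'); P=cloud(c)
k=(P[...,2]>.05)&(P[...,2]<.09)&(P[...,0]>.58)&(P[...,0]<.66)&(P[...,1]<.1)&(P[...,1]>-.4); print(k.sum(),w2r(np.median(P[k],0)*1000).round(0) if k.any() else 0)
c=cap('scene'); P=cloud(c)
k=(P[...,2]>.05)&(P[...,2]<.08)&(P[...,0]>.58)&(P[...,0]<.66)&(P[...,1]<.1)&(P[...,1]>-.4); print(k.sum(),w2r(np.median(P[k],0)*1000).round(0) if k.any() else 0)
E
```

```text
t 15.8 rail [  17.6 -149.4] tip [ 616.2 -250.9  132.5] rot [-179.6   -0.    84. ] F [-0.4  0.5  0.5] gap -0.0001
[-99.0, -184.1, -6.3, -0.4, -0.1, -34.0]
[0.0, -0.0, 137.0, 0.0, 0.0, 0.0]
2 [ 48. -80.]
47 [  17. -184.]
```

>>> send_rows(
  steps=[
    [-14, -26, -6, 0, 0, -5, 1],
    [-28, -52, -6, 0, 0, -10, 1],
    [-42, -78, -6, 0, 0, -15, 1],
    [-56, -104, -6, 0, 0, -20, 1],
    [-70, -130, -6, 0, 0, -25, 1],
    [-85, -158, -6, 0, 0, -30, 1],
    [-98, -184, -6, 0, 0, -34, 1],
    [-98, -184, -6, 0, 0, -34, 1],
    [-98, -184, -6, 0, 0, -34, 1],
    [-98, -184, -6, 0, 0, -34, 1],
  ],
)

```text
t: 16.73
eef_pos: [0.4257, -0.3299, 0.1092]
tool_rot: [180.0, 0.0, 117.9]
force: [-0.6, 0.2, 0.4]
finger_gap: 0.0857
gripper_force: 0.0
```

```bash
python3 - <<'E'
from wb import *
block(423,-330)
seq(('w',422.8,-330.2,140,118),('w',422.8,-330.2,0,118))
E
```

```text
ctr [ 422.6 -330.5] size [43.6 82.3] yaw 118.1
t 16.8 rail [-162.  -248.5] tip [ 426.7 -329.3  140.4] rot [180.   0. 118.] F [0.5 0.7 0.4] gap 0.0853
[1.1, -3.8, 0.4, 0.0, 0.0, 0.0]
[0.0, -0.0, 140.0, 0.0, 0.0, 0.0]
```

Descend, close, lift.

>>> send_rows(
  steps=[
    [1, -4, 20, 0, 0, 0, 1],
    [1, -4, 45, 0, 0, 0, 1],
    [1, -4, 70, 0, 0, 0, 1],
    [1, -4, 95, 0, 0, 0, 1],
    [1, -4, 115, 0, 0, 0, 1],
    [1, -4, 130, 0, 0, 0, 1],
    [1, -4, 138, 0, 0, 0, 1],
    [1, -4, 140, 0, 0, 0, 1],
    [1, -4, 140, 0, 0, 0, 0.8],
    [1, -4, 140, 0, 0, 0, 0.6],
  ],
  newtons=50,
)

```text
t: 17.62
eef_pos: [0.423, -0.3313, -0.0299]
tool_rot: [179.9, 0.1, 118.0]
force: [0.7, 0.9, 0.8]
finger_gap: 0.0641
gripper_force: 0.0
```

>>> send_rows(
  steps=[
    [0, 0, 0, 0, 0, 0, 0.2],
    [0, 0, 0, 0, 0, 0, 0.2],
    [0, 0, 0, 0, 0, 0, 0.2],
    [0, 0, 0, 0, 0, 0, 0.2],
    [0, 0, 0, 0, 0, 0, 0.2],
    [0, 0, -10, 0, 0, 0, 0.2],
    [0, 0, -30, 0, 0, 0, 0.2],
    [0, 0, -60, 0, 0, 0, 0.2],
    [0, 0, -90, 0, 0, 0, 0.2],
    [0, 0, -110, 0, 0, 0, 0.2],
  ],
)

```text
t: 18.45
eef_pos: [0.4198, -0.3309, 0.0802]
tool_rot: [-179.9, -0.1, 117.9]
force: [1.0, -0.6, -5.8]
finger_gap: 0.0431
gripper_force: 53.5
```

```bash
python3 - <<'E'
from go import *
seq(('r',-42,100,110,83.6),('r',-42,100,29,83.6))
E
```

```text
t 18.4 rail [-168.7 -250.8] tip [ 419.8 -330.9  111.2] rot [-1.799e+02 -1.000e-01  1.179e+02] F [ 1.  -0.6 -5.8] gap 0.0431
[218.3, 302.4, 1.1, -0.1, -0.1, 34.3]
[0.0, -0.0, 81.0, 0.0, 0.0, 0.0]
```

>>> send_rows(
  steps=[
    [22, 30, 0, 0, 0, 3.5, 0.2],
    [46, 64, 0, 0, 0, 7, 0.2],
    [70, 97, 0, 0, 0, 11, 0.2],
    [94, 130, 0, 0, 0, 15, 0.2],
    [118, 163, 0, 0, 0, 19, 0.2],
    [142, 196, 0, 0, 0, 23, 0.2],
    [166, 230, 0, 0, 0, 27, 0.2],
    [190, 263, 0, 0, 0, 31, 0.2],
    [210, 290, 0, 0, 0, 34.3, 0.2],
    [218, 302, 0, 0, 0, 34.3, 0.2],
  ],
)

```text
t: 19.28
eef_pos: [0.5855, 0.0109, 0.0784]
tool_rot: [-179.9, -0.3, 84.0]
force: [1.5, 2.0, -6.3]
finger_gap: 0.0432
gripper_force: 53.5
```

>>> send_rows(
  steps=[
    [0, 0, 0, 0, 0, 0, 0.2],
    [0, 0, 0, 0, 0, 0, 0.2],
    [0, 0, 0, 0, 0, 0, 0.2],
    [0, 0, 0, 0, 0, 0, 0.2],
    [0, 0, 20, 0, 0, 0, 0.2],
    [0, 0, 40, 0, 0, 0, 0.2],
    [0, 0, 55, 0, 0, 0, 0.2],
    [0, 0, 55, 0, 0, 0, 0.2],
    [0, 0, 55, 0, 0, 0, 0.2],
    [0, 0, 55, 0, 0, 0, 0.2],
  ],
)

```text
t: 20.12
eef_pos: [0.5868, 0.0017, 0.025]
tool_rot: [179.9, 0.0, 83.5]
force: [0.4, 0.1, -6.7]
finger_gap: 0.0429
gripper_force: 53.4
```

```bash
python3 - <<'E'
from go import *
seq(('r',-42,100,29,83.6))
E
```

```text
t 20.1 rail [-39.8  98.3] tip [586.8   1.7  56. ] rot [179.9   0.   83.5] F [ 0.4  0.1 -6.7] gap 0.0429
[1.7, -2.3, 27.0, 0.1, 0.0, -0.1]
```

>>> send_rows(
  steps=[
    [1, -2, 8, 0, 0, 0, 0.2],
    [1, -2, 16, 0, 0, 0, 0.2],
    [1, -2, 22, 0, 0, 0, 0.2],
    [1, -2, 25, 0, 0, 0, 0.2],
    [1, -2, 26, 0, 0, 0, 0.2],
    [1, -2, 27, 0, 0, 0, 0.2],
    [1, -2, 27, 0, 0, 0, 0.3],
    [1, -2, 27, 0, 0, 0, 1],
    [1, -2, 27, 0, 0, 0, 1],
    [1, -2, 27, 0, 0, 0, 1],
  ],
)

```text
t: 20.95
eef_pos: [0.5861, 0.0043, -0.0017]
tool_rot: [179.8, -0.0, 83.6]
force: [0.6, 0.3, 0.7]
finger_gap: 0.0778
gripper_force: 0.0
```

>>> send_rows(
  steps=[
    [0, 0, 0, 0, 0, 0, 1],
    [0, 0, 0, 0, 0, 0, 1],
    [0, 0, -10, 0, 0, 0, 1],
    [0, 0, -35, 0, 0, 0, 1],
    [0, 0, -70, 0, 0, 0, 1],
    [0, 0, -100, 0, 0, 0, 1],
    [0, 0, -120, 0, 0, 0, 0.5],
    [0, -25, -120, 0, 0, 0, 0],
    [0, -52, -120, 0, 0, 0, 0],
    [0, -52, -120, 0, 0, 0, 0],
  ],
)

```text
t: 21.78
eef_pos: [0.5268, 0.0106, 0.117]
tool_rot: [-179.7, 0.1, 83.8]
force: [0.6, 0.6, -0.9]
finger_gap: 0.0386
gripper_force: 0.0
```

```bash
python3 - <<'E'
from wb import *
p=r2w(-42,100); c=block(p[0],p[1],.049)
print('rail', w2r(p))
seq(('r',-94,100,33,83.6),('r',-38,100,33,83.6))
save(c,'w4')
E
```

```text
ctr [583.4   5.5] size [82.2 44.7] yaw 83.6
rail [-42. 100.]
t 21.8 rail [-97.6 100.4] tip [529.6  10.1 148.3] rot [-1.799e+02  1.000e-01  8.370e+01] F [ 0.7 -0.3 -0.4] gap 0.0306
[-0.2, 3.9, 115.3, -0.1, 0.1, 0.1]
[0.0, 56.0, 0.0, 0.0, 0.0, 0.0]
```

View pics/w4.png

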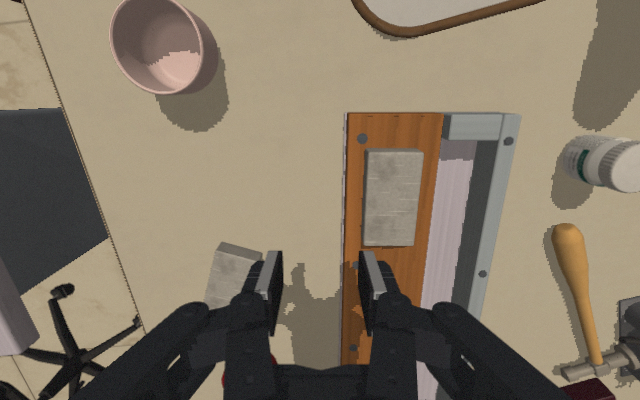

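>>> send_rows(
  steps=[
    [2, 3, 25, 0, 0, 0, 0],
    [2, 3, 55, 0, 0, 0, 0],
    [2, 3, 85, 0, 0, 0, 0],
    [2, 3, 105, 0, 0, 0, 0],
    [2, 3, 114, 0, 0, 0, 0],
    [2, 3, 114, 0, 0, 0, 0],
    [2, 8, 114, 0, 0, 0, 0],
    [2, 15, 114, 0, 0, 0, 0],
    [2, 22, 114, 0, 0, 0, 0],
    [2, 29, 114, 0, 0, 0, 0],
  ],
)

```text
t: 22.67
eef_pos: [0.5626, 0.0087, 0.0046]
tool_rot: [180.0, 0.0, 83.6]
force: [-3.7, 0.3, 2.3]
finger_gap: 0.0
gripper_force: 1.8
```

>>> send_rows(
  steps=[
    [0, 5, 0, 0, 0, 0, 0],
    [0, 10, 0, 0, 0, 0, 0],
    [0, 15, 0, 0, 0, 0, 0],
    [0, 20, 0, 0, 0, 0, 0],
    [0, 25, 0, 0, 0, 0, 0],
    [0, 29, 0, 0, 0, 0, 0],
    [0, 32, 0, 0, 0, 0, 0],
    [0, 34, 0, 0, 0, 0, 0],
    [0, 36, 0, 0, 0, 0, 0],
    [0, 38, 0, 0, 0, 0, 0],
  ],
)

```text
t: 23.5
eef_pos: [0.6005, 0.0041, 0.0034]
tool_rot: [179.9, -0.0, 83.6]
force: [0.2, -0.3, 0.2]
finger_gap: -0.0002
gripper_force: 0.0
```

```bash
python3 - <<'E'
from go import *
seq(('r',-20,100,33,83.6),('r',2,100,33,83.6))
c=cap('wrist'); save(c,'w5')
E
```

```text
t 23.5 rail [-26.5 102.3] tip [600.5   4.1  34.4] rot [179.9  -0.   83.6] F [ 0.2 -0.3  0.2] gap -0.0002
[-2.3, 6.5, 1.4, 0.1, -0.0, 0.0]
[-0.0, 22.0, 0.0, 0.0, 0.0, 0.0]
```

View pics/w5.png

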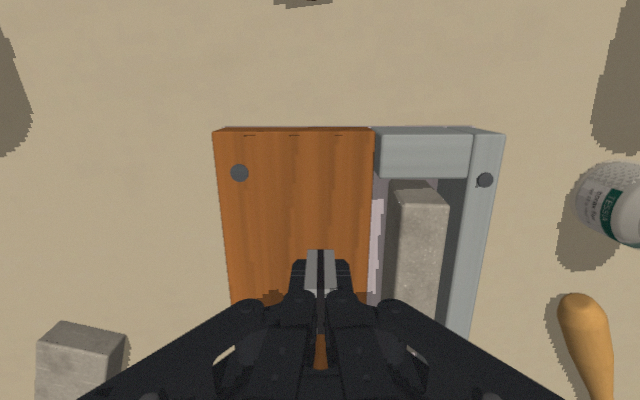

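>>> send_rows(
  steps=[
    [0, 4, 0, 0, 0, 0, 0],
    [0, 8, 0, 0, 0, 0, 0],
    [0, 12, 0, 0, 0, 0, 0],
    [0, 16, 0, 0, 0, 0, 0],
    [0, 19, 0, 0, 0, 0, 0],
    [0, 22, 0, 0, 0, 0, 0],
    [0, 25, 0, 0, 0, 0, 0],
    [0, 27, 0, 0, 0, 0, 0],
    [0, 28, 0, 0, 0, 0, 0],
    [0, 29, 0, 0, 0, 0, 0],
  ],
)

```text
t: 24.38
eef_pos: [0.6274, 0.0013, 0.0031]
tool_rot: [-179.9, 0.0, 83.6]
force: [-2.0, -0.1, 1.6]
finger_gap: 0.0
gripper_force: 1.2
```

>>> send_rows(
  steps=[
    [0, 1, 0, 0, 0, 0, 0],
    [0, 2, 0, 0, 0, 0, 0],
    [0, 2.5, 0, 0, 0, 0, 0],
    [0, 3, 0, 0, 0, 0, 0],
    [0, 3.5, 0, 0, 0, 0, 0],
    [0, 4, 0, 0, 0, 0, 0],
    [0, 4, 0, 0, 0, 0, 0],
    [0, 4, 0, 0, 0, 0, 0],
    [0, 4, 0, 0, 0, 0, 0],
    [0, 4, 0, 0, 0, 0, 0],
  ],
)

```text
t: 25.22
eef_pos: [0.6324, 0.0008, 0.0034]
tool_rot: [180.0, -0.0, 83.6]
force: [-1.9, 1.2, 1.8]
finger_gap: 0.0
gripper_force: 1.3
```

```bash
cat > top.py <<'E'
from go import *
import sys
n=sys.argv[1]
def standing(name='wrist',lo=.045,hi=.056):
    c=cap(name); P=cloud(c)*1000; a=np.radians(YAW); d=P[...,:2]-O
    x=d[...,0]*np.cos(a)+d[...,1]*np.sin(a); y=-d[...,0]*np.sin(a)+d[...,1]*np.cos(a)
    m=((P[...,2]>lo*1000)&(P[...,2]<hi*1000)&(x>2)&(x<56)&(y>-170)&(y<158)).astype(np.uint8)
    for k in cv2.findContours(m,cv2.RETR_EXTERNAL,cv2.CHAIN_APPROX_NONE)[0]:
        if cv2.contourArea(k)<30: continue
        w=onplane(c,k.reshape(-1,2),.050)*1000; r=np.array([w2r(q) for q in w])
        b=cv2.minAreaRect(r.astype(np.float32)); print('stand ctr',np.round(b[0],1),np.round(b[1],1),round(b[2],1),'x',r[:,0].min().round(1),r[:,0].max().round(1),'y',r[:,1].min().round(1),r[:,1].max().round(1))
    return c
c=standing(n)
seq()
E
python3 top.py wrist;python3 top.py top
```

```text
stand ctr [ 20.7 115.1] [54.5 37.1] 90.0 x 2.2 39.2 y 87.9 142.4
t 25.3 rail [  5.5 102.6] tip [632.3   0.8  34.3] rot [180.   -0.   83.6] F [-1.7  0.3  3.1] gap 0.0003
t 25.3 rail [  5.5 102.6] tip [632.3   0.8  34.3] rot [180.   -0.   83.6] F [-2.1  0.4  3.3] gap 0.0
```

>>> send_rows(
  steps=[
    [0, 0.5, 0, 0, 0, 0, 0],
    [0, 1, 0, 0, 0, 0, 0],
    [0, 1.5, 0, 0, 0, 0, 0],
    [0, 2, 0, 0, 0, 0, 0],
    [0, 2.5, 0, 0, 0, 0, 0],
    [0, 3, 0, 0, 0, 0, 0],
    [0, 3, 0, 0, 0, 0, 0],
    [0, 3, 0, 0, 0, 0, 0],
    [0, 3, 0, 0, 0, 0, 0],
    [0, 3, 0, 0, 0, 0, 0],
  ],
)

```text
t: 26.15
eef_pos: [0.6324, 0.0007, 0.0033]
tool_rot: [-179.7, 0.1, 83.6]
force: [-9.0, 0.0, 8.3]
finger_gap: -0.0001
gripper_force: 4.8
```

>>> send_rows(
  steps=[
    [0, -5, 0, 0, 0, 0, 0],
    [0, -15, -5, 0, 0, 0, 0],
    [0, -25, -30, 0, 0, 0, 0],
    [0, -35, -60, 0, 0, 0, 0],
    [0, -45, -90, 0, 0, 0, 0],
    [0, -50, -120, 0, 0, 0, 0.5],
    [0, -50, -130, 0, 0, 0, 1],
    [0, -50, -130, 0, 0, 0, 1],
    [0, -50, -130, 0, 0, 0, 1],
    [0, -50, -130, 0, 0, 0, 1],
  ],
)

```text
t: 26.98
eef_pos: [0.5846, 0.0053, 0.1315]
tool_rot: [-179.9, 0.0, 83.6]
force: [-0.2, 0.1, -0.7]
finger_gap: 0.0605
gripper_force: 0.0
```

```bash
python3 top.py wrist; python3 - <<'E'
from go import *
seq(('w',422,-82.5,140,65.6))
E
```

```text
stand ctr [ 21.1 100.4] [21.8 80.8] 0.2 x 10.2 32.1 y 60.0 140.8
t 27.0 rail [-42.7 101.8] tip [584.3   5.4 162. ] rot [-179.8    0.    83.6] F [-0.  -0.1 -0.2] gap 0.0678
t 27.0 rail [-42.7 101.8] tip [584.3   5.4 162. ] rot [-179.8    0.    83.6] F [-0.  -0.1 -0.2] gap 0.0678
[-105.4, -151.4, 22.6, -0.2, 0.0, 18.0]
```

```bash
python3 - <<'E'
from go import *
c=cap('wrist'); P=cloud(c)*1000; r=np.array([w2r(q) for q in P.reshape(-1,3)]).reshape(400,640,2)
for yy in (70,100,130):
    k=(abs(r[...,1]-yy)<1.2)&(r[...,0]>-5)&(r[...,0]<60); o=np.argsort(r[k][:,0]); print(yy,[(int(a),int(b)) for a,b in zip(r[k][o,0],P[k][o,2])][::max(1,k.sum()//22)])
E
```

```text
70 [(-4, 27), (-2, 28), (5, 5), (8, 4), (11, 29), (11, 16), (11, 33), (12, 49), (14, 49), (17, 50), (20, 50), (22, 49), (24, 51), (27, 49), (30, 50), (39, 33), (39, 41), (41, 42), (44, 42), (46, 40), (47, 41), (49, 41), (52, 41)]
100 [(-4, 29), (1, 220), (2, 222), (3, 222), (4, 220), (5, 222), (6, 222), (7, 222), (8, 223), (9, 6), (10, 222), (11, 224), (11, 11), (12, 48), (13, 224), (13, 49), (14, 225), (15, 48), (16, 225), (23, 49), (30, 48), (40, 40), (47, 41)]
130 [(-4, 27), (-2, 27), (5, 4), (8, 5), (11, 43), (11, 38), (11, 37), (11, 49), (13, 49), (15, 49), (18, 49), (20, 50), (22, 49), (24, 49), (27, 48), (29, 49), (31, 48), (38, 29), (39, 35), (40, 41), (43, 41), (45, 42), (47, 41), (49, 41)]
```

```bash
python3 - <<'E'
from go import *
seq(('r',21.5,101,70,83.6),('r',21.5,101,42,83.6))
E
```

```text
t 27.1 rail [-42.8 101.9] tip [584.2   5.5 161.9] rot [-179.8    0.    83.6] F [ 0.3 -0.1 -0.1] gap 0.0744
[-0.9, 64.7, 91.7, -0.2, 0.0, 0.0]
[0.0, -0.0, 28.0, 0.0, 0.0, 0.0]
```

>>> send_rows(
  steps=[
    [0, 20, 10, 0, 0, 0, 0.7],
    [-1, 45, 30, 0, 0, 0, 0.7],
    [-1, 65, 55, 0, 0, 0, 0.7],
    [-1, 65, 80, 0, 0, 0, 0.7],
    [-1, 65, 92, 0, 0, 0, 0.7],
    [-1, 65, 105, 0, 0, 0, 0.7],
    [-1, 65, 115, 0, 0, 0, 0.7],
    [-1, 65, 119, 0, 0, 0, 0.7],
    [-1, 65, 119, 0, 0, 0, 0.7],
    [-1, 65, 119, 0, 0, 0, 0.7],
  ],
  newtons=25,
)

```text
t: 27.92
eef_pos: [0.6506, -0.0021, 0.0152]
tool_rot: [179.9, -0.0, 83.6]
force: [-1.0, -0.2, -0.1]
finger_gap: 0.0599
gripper_force: 0.0
```

>>> send_rows(
  steps=[
    [0, 0, 0, 0, 0, 0, 0.5],
    [0, 0, 0, 0, 0, 0, 0.4],
    [0, 0, 0, 0, 0, 0, 0.3],
    [0, 0, 0, 0, 0, 0, 0.1],
    [0, 0, 0, 0, 0, 0, 0.1],
    [0, 0, 0, 0, 0, 0, 0.1],
    [0, 0, 0, 0, 0, 0, 0.1],
    [0, 0, 0, 0, 0, 0, 0.1],
    [0, 0, 0, 0, 0, 0, 0.1],
    [0, 0, 0, 0, 0, 0, 0.1],
  ],
)

```text
t: 28.75
eef_pos: [0.6504, -0.0023, 0.0154]
tool_rot: [180.0, 0.0, 83.6]
force: [-2.6, -0.0, 6.3]
finger_gap: 0.02
gripper_force: 25.8
```

```bash
python3 - <<'E'
from go import *
seq()
E
```

```text
t 28.8 rail [ 23.9 101.5] tip [650.4  -2.3  46.4] rot [180.    0.   83.6] F [-2.6 -0.   6.3] gap 0.02
```

>>> send_rows(
  steps=[
    [0, 0, -0.5, 0, 0, 0, 0.1],
    [0, 1, -0.5, 0, 0, 0, 0.1],
    [0, 2, -0.5, 0, 0, 0, 0.1],
    [0, 3, -0.5, 0, 0, 0, 0.1],
    [0, 4, -0.5, 0, 0, 0, 0.1],
    [0, 5, -0.5, 0, 0, 0, 0.1],
    [0, 5.5, -0.5, 0, 0, 0, 0.1],
    [0, 6, -0.5, 0, 0, 0, 0.1],
    [0, 6, -0.5, 0, 0, 0, 0.1],
    [0, 6, -0.5, 0, 0, 0, 0.1],
  ],
)

```text
t: 29.58
eef_pos: [0.6541, -0.0024, 0.0154]
tool_rot: [-179.7, 0.0, 83.6]
force: [-5.3, -0.3, 9.5]
finger_gap: 0.02
gripper_force: 26.2
```

```bash
python3 - <<'E'
from go import *
seq()
E
```

```text
t 29.6 rail [ 27.5 101.8] tip [654.1  -2.4  46.4] rot [-179.7    0.    83.6] F [-5.3 -0.3  9.5] gap 0.02
```

>>> send_rows(
  steps=[
    [0, 0, -1, 0, 0, 0, 0.1],
    [0, 0, -2, 0, 0, 0, 0.1],
    [0, 0, -2.5, 0, 0, 0, 0.1],
    [0, 1, -2.5, 0, 0, 0, 0.1],
    [0, 2, -2.5, 0, 0, 0, 0.1],
    [0, 3, -2.5, 0, 0, 0, 0.1],
    [0, 3, -2.5, 0, 0, 0, 0.1],
    [0, 3, -2.5, 0, 0, 0, 0.1],
    [0, 3, -2.5, 0, 0, 0, 0.1],
    [0, 3, -2.5, 0, 0, 0, 0.1],
  ],
)

```text
t: 30.42
eef_pos: [0.6559, -0.0033, 0.0156]
tool_rot: [-179.6, 0.1, 83.6]
force: [-5.3, -0.4, -4.0]
finger_gap: 0.0203
gripper_force: 25.1
```

```bash
python3 - <<'E'
from go import *
seq(); c=cap('wrist'); save(c,'w6')
P=cloud(c)*1000; r=np.array([w2r(q) for q in P.reshape(-1,3)]).reshape(400,640,2)
for yy in (135,):
    k=(abs(r[...,1]-yy)<1.2)&(r[...,0]>-5)&(r[...,0]<60); o=np.argsort(r[k][:,0]); print(yy,[(int(a),int(b)) for a,b in zip(r[k][o,0],P[k][o,2])][::max(1,k.sum()//30)])
E
```

```text
t 30.4 rail [ 29.4 101.1] tip [655.9  -3.3  46.6] rot [-1.796e+02  1.000e-01  8.360e+01] F [-5.3 -0.4 -4. ] gap 0.0203
135 [(-4, 26), (-2, 27), (-1, 26), (-1, 5), (0, 5), (3, 5), (5, 6), (8, 5), (10, 6), (13, 6), (16, 6), (20, 50), (21, 49), (22, 50), (24, 50), (26, 50), (28, 49), (29, 49), (31, 49), (33, 49), (35, 49), (36, 49), (38, 49), (40, 41), (42, 41), (44, 41), (45, 41), (47, 42), (49, 41), (51, 42), (59, 0)]
```

View pics/w6.png

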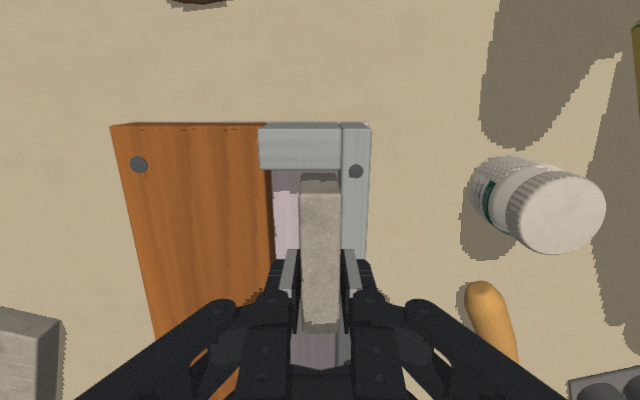

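>>> send_rows(
  steps=[
    [1, 0, 0, 0, 0, 0, 0.1],
    [2, 0, 0, 0, 0, 0, 0.1],
    [3, 0, 0, 0, 0, 0, 0.1],
    [4, 0, 0, 0, 0, 0, 0.1],
    [5, 0, 0, 0, 0, 0, 0.1],
    [6, 0, 0, 0, 0, 0, 0.1],
    [7, 0, 0, 0, 0, 0, 0.1],
    [8, 0, 0, 0, 0, 0, 0.1],
    [9, 0, 0, 0, 0, 0, 0.1],
    [9.5, 0, 0, 0, 0, 0, 0.1],
  ],
)

```text
t: 31.3
eef_pos: [0.6565, 0.0025, 0.0156]
tool_rot: [-179.6, 0.3, 83.5]
force: [-5.0, -3.4, -2.3]
finger_gap: 0.0203
gripper_force: 25.3
```

```bash
python3 - <<'E'
from go import *
seq()
E
```

```text
t 31.3 rail [ 29.4 106.9] tip [656.5   2.5  46.6] rot [-179.6    0.3   83.5] F [-5.  -3.4 -2.3] gap 0.0203
```

Push 3 mm more to confirm the stop, then release and lift.

>>> send_rows(
  steps=[
    [1, 0, 0, 0, 0, 0, 0.1],
    [2, 0, 0, 0, 0, 0, 0.1],
    [3, 0, 0, 0, 0, 0, 0.1],
    [3, 0, 0, 0, 0, 0, 0.1],
    [3, 0, 0, 0, 0, 0, 0.1],
    [1, 0, 0, 0, 0, 0, 0.1],
    [-1, 0, 0, 0, 0, 0, 0.3],
    [-1, 0, 0, 0, 0, 0, 0.5],
    [-1, 0, 0, 0, 0, 0, 0.5],
    [-1, 0, 0, 0, 0, 0, 0.5],
  ],
)

```text
t: 32.13
eef_pos: [0.6627, 0.0053, 0.0189]
tool_rot: [179.7, -0.1, 83.6]
force: [0.0, 0.2, 0.4]
finger_gap: 0.0427
gripper_force: 0.0
```

>>> send_rows(
  steps=[
    [0, 0, -10, 0, 0, 0, 0.5],
    [0, 0, -25, 0, 0, 0, 0.5],
    [0, 0, -50, 0, 0, 0, 0.8],
    [0, 0, -80, 0, 0, 0, 1],
    [0, 0, -95, 0, 0, 0, 1],
    [0, 0, -95, 0, 0, 0, 1],
    [0, 0, -95, 0, 0, 0, 1],
    [0, 0, -95, 0, 0, 0, 1],
    [0, 0, -95, 0, 0, 0, 1],
    [0, 0, -95, 0, 0, 0, 1],
  ],
)

```text
t: 32.97
eef_pos: [0.6586, 0.0049, 0.1104]
tool_rot: [-179.8, 0.0, 83.6]
force: [-0.9, 0.8, -0.8]
finger_gap: 0.085
gripper_force: 0.0
```

```bash
python3 top.py wrist; python3 - <<'E'
from go import *
seq(('w',422,-82.5,140,65.6))
E
```

```text
stand ctr [ 27.1 108.9] [82.1 20.9] 89.9 x 16.7 37.6 y 67.9 150.0
t 33.0 rail [ 31.4 109.7] tip [658.8   5.  141.6] rot [-179.8    0.    83.6] F [ 0.4  0.7 -0.5] gap 0.0856
t 33.0 rail [ 31.4 109.7] tip [658.8   5.  141.6] rot [-179.8    0.    83.6] F [ 0.4  0.7 -0.5] gap 0.0856
[-113.3, -225.6, 2.3, -0.2, 0.0, 18.0]
```

```bash
cat > fl.py <<'E'
from go import *
def flush(ys,name='wrist'):
    c=cap(name); P=cloud(c)*1000; a=np.radians(YAW); d=P[...,:2]-O
    x=d[...,0]*np.cos(a)+d[...,1]*np.sin(a); y=-d[...,0]*np.sin(a)+d[...,1]*np.cos(a); z=P[...,2]
    for yy in ys:
        k=(abs(y-yy)<2); f=k&(z>38)&(z<45)&(x>35)&(x<60); b=k&(z>46.5)&(z<54)&(x>5)&(x<50); g=k&(z>0)&(z<36)&(x>30)&(x<42)
        print(yy,'fence',x[f].min().round(1) if f.any() else None,x[f].max().round(1) if f.any() else None,'block',(x[b].min().round(1),x[b].max().round(1)) if b.any() else None,'between',g.sum())
E
python3 - <<'E'
from fl import *
flush([60,50,75,90,125,140])
E
```

```text
60 fence 39.7 53.0 block None between 5
50 fence 39.9 53.3 block None between 5
75 fence 39.5 52.5 block (np.float64(17.5), np.float64(37.7)) between 5
90 fence 39.4 53.1 block (np.float64(16.9), np.float64(37.5)) between 5
125 fence 39.0 52.9 block (np.float64(16.6), np.float64(37.2)) between 5
140 fence 39.6 52.3 block (np.float64(16.9), np.float64(37.0)) between 7
```

>>> send_rows(
  steps=[
    [0, -2, 15, 0, 0, 0, 0.6],
    [-1, -4, 35, 0, 0, 0, 0.6],
    [-1, -4, 55, 0, 0, 0, 0.6],
    [-1, -4, 75, 0, 0, 0, 0.6],
    [-1, -4, 88, 0, 0, 0, 0.6],
    [-1, -4, 94, 0, 0, 0, 0.6],
    [-1, -4, 96, 0, 0, 0, 0.6],
    [-1, -4, 96, 0, 0, 0, 0.5],
    [-1, -4, 96, 0, 0, 0, 0.3],
    [-1, -4, 96, 0, 0, 0, 0.1],
  ],
)

```text
t: 33.9
eef_pos: [0.6568, 0.0049, 0.0178]
tool_rot: [179.9, -0.0, 83.6]
force: [-4.8, 0.9, 5.9]
finger_gap: 0.0196
gripper_force: 27.1
```

>>> send_rows(
  steps=[
    [0, 0, 0, 0, 0, 0, 0.1],
    [0, 0, 0, 0, 0, 0, 0.1],
    [0, 0, -1, 0, 0, 0, 0.1],
    [0, 0, -2, 0, 0, 0, 0.1],
    [0, 0, -2.5, -2, 0, 0, 0.1],
    [0, 0, -2.5, -4, 0, 0, 0.1],
    [0, 1, -2.5, -4, 0, 0, 0.1],
    [0, 2, -2.5, -4, 0, 0, 0.1],
    [0, 3, -2.5, -4, 0, 0, 0.1],
    [0, 4, -2.5, -4, 0, 0, 0.1],
  ],
)

```text
t: 34.73
eef_pos: [0.6583, 0.004, 0.0178]
tool_rot: [176.2, 0.0, 83.6]
force: [-3.5, -0.1, -0.1]
finger_gap: 0.0197
gripper_force: 25.1
```

```bash
python3 - <<'E'
from fl import *
seq();flush([130,140])
E
```

```text
t 34.7 rail [ 31.  108.6] tip [658.3   4.   48.8] rot [176.2   0.   83.6] F [-3.5 -0.1 -0.1] gap 0.0197
130 fence 39.8 52.9 block (np.float64(17.5), np.float64(38.4)) between 0
140 fence 39.6 52.8 block (np.float64(17.6), np.float64(38.3)) between 0
```

>>> send_rows(
  steps=[
    [0, 0.5, 0, 1, 0, 0, 0.1],
    [0, 1, 0, 2, 0, 0, 0.1],
    [0, 1, 0, 3, 0, 0, 0.1],
    [0, 1, 1, 4, 0, 0, 0.1],
    [0, 1, 2, 4, 0, 0, 0.1],
    [0, 1, 2, 4, 0, 0, 0.1],
    [0, 1, 2, 4, 0, 0, 0.1],
    [0, 0, 2, 4, 0, 0, 0.3],
    [0, -1, 2, 4, 0, 0, 0.5],
    [0, -1, 2, 4, 0, 0, 0.5],
  ],
)

```text
t: 35.62
eef_pos: [0.6617, 0.0044, 0.0179]
tool_rot: [179.7, -0.1, 83.6]
force: [0.3, -0.3, -0.2]
finger_gap: 0.0427
gripper_force: 0.0
```

>>> send_rows(
  steps=[
    [0, 0, -2, 0, 0, 0, 0.5],
    [0, 0, -15, 0, 0, 0, 0.5],
    [0, 0, -40, 0, 0, 0, 0.8],
    [0, 0, -70, 0, 0, 0, 1],
    [0, 0, -95, 0, 0, 0, 1],
    [0, 0, -95, 0, 0, 0, 1],
    [0, 0, -95, 0, 0, 0, 1],
    [0, 0, -95, 0, 0, 0, 1],
    [0, 0, -95, 0, 0, 0, 1],
    [0, 0, -95, 0, 0, 0, 1],
  ],
)

```text
t: 36.45
eef_pos: [0.6579, 0.004, 0.1103]
tool_rot: [-179.9, 0.0, 83.6]
force: [-0.1, 0.6, -0.3]
finger_gap: 0.0852
gripper_force: 0.0
```

```bash
python3 - <<'E'
from fl import *
flush([60,75,90,125,140]); seq(('w',422,-82.5,140,65.6))
E
```

```text
60 fence 39.8 53.1 block None between 4
75 fence 39.6 52.6 block (np.float64(17.5), np.float64(37.8)) between 4
90 fence 39.4 53.1 block (np.float64(17.8), np.float64(37.5)) between 3
125 fence 39.0 52.8 block (np.float64(17.5), np.float64(38.0)) between 0
140 fence 39.6 52.3 block (np.float64(17.7), np.float64(37.8)) between 2
t 36.5 rail [ 30.6 108.7] tip [657.9   4.1 141.2] rot [-179.8    0.    83.6] F [-0.6  0.  -0.7] gap 0.0855
[-112.2, -224.9, 1.8, -0.1, 0.0, 18.0]
```

>>> send_rows(
  steps=[
    [-14, -28, 0, 0, 0, 2, 1],
    [-28, -56, 0, 0, 0, 4, 1],
    [-42, -84, 0, 0, 0, 6, 1],
    [-56, -112, 0, 0, 0, 9, 1],
    [-70, -140, 0, 0, 0, 12, 1],
    [-84, -168, 0, 0, 0, 15, 1],
    [-98, -197, 0, 0, 0, 18, 1],
    [-112, -225, 2, 0, 0, 18, 1],
    [-112, -225, 2, 0, 0, 18, 1],
    [-112, -225, 2, 0, 0, 18, 1],
  ],
)

```text
t: 37.33
eef_pos: [0.4204, -0.083, 0.1087]
tool_rot: [-179.9, 0.1, 65.5]
force: [1.0, -0.4, -0.2]
finger_gap: 0.0854
gripper_force: 0.0
```

```bash
python3 - <<'E'
from wb import *
block(422,-82.5); seq(('w',422,-82.5,140,65.6))
E
```

```text
ctr [421.2 -83.2] size [82.8 43.6] yaw 66.4
t 37.4 rail [-193.6   -3.4] tip [422.7 -82.3 140.5] rot [180.    0.   65.6] F [ 0.5  0.4 -0.3] gap 0.0853
[-0.5, -0.5, 0.5, 0.0, 0.0, -0.0]
```

>>> send_rows(
  steps=[
    [-1, -1, 20, 0, 0, -0.8, 1],
    [-1, -1, 45, 0, 0, -0.8, 1],
    [-1, -1, 70, 0, 0, -0.8, 1],
    [-1, -1, 95, 0, 0, -0.8, 1],
    [-1, -1, 115, 0, 0, -0.8, 1],
    [-1, -1, 130, 0, 0, -0.8, 1],
    [-1, -1, 138, 0, 0, -0.8, 1],
    [-1, -1, 140, 0, 0, -0.8, 1],
    [-1, -1, 140, 0, 0, -0.8, 0.8],
    [-1, -1, 140, 0, 0, -0.8, 0.6],
  ],
  newtons=50,
)

```text
t: 38.22
eef_pos: [0.4232, -0.0823, -0.0296]
tool_rot: [179.9, -0.0, 66.5]
force: [-0.3, -0.3, -0.3]
finger_gap: 0.0643
gripper_force: 0.0
```

>>> send_rows(
  steps=[
    [0, 0, 0, 0, 0, 0, 0.2],
    [0, 0, 0, 0, 0, 0, 0.2],
    [0, 0, 0, 0, 0, 0, 0.2],
    [0, 0, 0, 0, 0, 0, 0.2],
    [0, 0, 0, 0, 0, 0, 0.2],
    [0, 0, -10, 0, 0, 0, 0.2],
    [0, 0, -30, 0, 0, 0, 0.2],
    [0, 0, -60, 0, 0, 0, 0.2],
    [0, 0, -90, 0, 0, 0, 0.2],
    [0, 0, -110, 0, 0, 0, 0.2],
  ],
)

```text
t: 39.05
eef_pos: [0.4213, -0.0825, 0.0816]
tool_rot: [180.0, -0.0, 66.4]
force: [0.7, 0.9, -2.8]
finger_gap: 0.0428
gripper_force: 52.8
```

```bash
python3 - <<'E'
from go import *
seq(('r',-42,20,110,83.6))
E
```

```text
t 39.0 rail [-194.9   -3.8] tip [421.3 -82.5 112.6] rot [180.   -0.   66.4] F [ 0.7  0.9 -2.8] gap 0.0428
[67.8, 139.1, 2.7, 0.0, 0.0, -17.2]
```

>>> send_rows(
  steps=[
    [10, 20, 0, 0, 0, -3, 0.2],
    [22, 45, 0, 0, 0, -6, 0.2],
    [34, 70, 0, 0, 0, -9, 0.2],
    [46, 95, 0, 0, 0, -12, 0.2],
    [58, 120, 0, 0, 0, -15, 0.2],
    [68, 139, 2, 0, 0, -17.2, 0.2],
    [68, 139, 2, 0, 0, -17.2, 0.2],
    [68, 139, 2, 0, 0, -17.2, 0.2],
    [68, 139, 2, 0, 0, -17.2, 0.2],
    [68, 139, 2, 0, 0, -17.2, 0.2],
  ],
)

```text
t: 39.88
eef_pos: [0.5738, -0.0762, 0.0769]
tool_rot: [-179.8, 0.0, 83.6]
force: [0.5, -0.1, -4.2]
finger_gap: 0.0432
gripper_force: 52.9
```

```bash
python3 - <<'E'
from go import *
seq(('r',-42,20,29,83.6))
E
```

```text
t 39.9 rail [-44.1  19.5] tip [573.8 -76.2 107.9] rot [-179.8    0.    83.6] F [ 0.5 -0.1 -4.2] gap 0.0432
[0.6, 2.3, 78.9, -0.2, 0.0, 0.0]
```

>>> send_rows(
  steps=[
    [0, 2, 15, 0, 0, 0, 0.2],
    [0, 2, 35, 0, 0, 0, 0.2],
    [0, 2, 55, 0, 0, 0, 0.2],
    [0, 2, 68, 0, 0, 0, 0.2],
    [0, 2, 75, 0, 0, 0, 0.2],
    [0, 2, 79, 0, 0, 0, 0.2],
    [0, 2, 79, 0, 0, 0, 0.2],
    [0, 2, 79, 0, 0, 0, 0.3],
    [0, 2, 79, 0, 0, 0, 1],
    [0, 2, 79, 0, 0, 0, 1],
  ],
)

```text
t: 40.72
eef_pos: [0.5797, -0.0761, -0.0002]
tool_rot: [179.8, -0.0, 83.6]
force: [0.4, -0.1, -0.5]
finger_gap: 0.0663
gripper_force: 0.0
```

>>> send_rows(
  steps=[
    [0, 0, 0, 0, 0, 0, 1],
    [0, 0, 0, 0, 0, 0, 1],
    [0, 0, -10, 0, 0, 0, 1],
    [0, 0, -35, 0, 0, 0, 1],
    [0, 0, -60, 0, 0, 0, 0.6],
    [0, -20, -60, 0, 0, 0, 0],
    [0, -40, -60, 0, 0, 0, 0],
    [0, -54, -60, 0, 0, 0, 0],
    [0, -54, -60, 0, 0, 0, 0],
    [0, -54, -60, 0, 0, 0, 0],
  ],
)

```text
t: 41.55
eef_pos: [0.5246, -0.0702, 0.0595]
tool_rot: [179.9, 0.0, 83.6]
force: [0.4, -0.5, 0.2]
finger_gap: 0.0121
gripper_force: 0.0
```

```bash
python3 - <<'E'
from wb import *
p=r2w(-42,20); c=block(p[0],p[1],.049); print(p)
seq(('r',-97,20,33,83.6))
E
```

```text
ctr [576.8 -75.9] size [82.9 44.8] yaw 83.5
[575.89112604 -75.94294646]
t 41.6 rail [-92.6  20. ] tip [525.6 -70.3  90.6] rot [179.9   0.   83.6] F [ 0.2  0.5 -0.3] gap 0.0046
[-0.0, -4.6, 57.6, 0.1, 0.0, 0.0]
```

>>> send_rows(
  steps=[
    [0, 0, 20, 0, 0, 0, 0],
    [0, 0, 40, 0, 0, 0, 0],
    [0, 0, 52, 0, 0, 0, 0],
    [0, 0, 57, 0, 0, 0, 0],
    [0, 0, 57, 0, 0, 0, 0],
    [0, 3, 57, 0, 0, 0, 0],
    [0, 8, 57, 0, 0, 0, 0],
    [0, 15, 57, 0, 0, 0, 0],
    [0, 22, 57, 0, 0, 0, 0],
    [0, 29, 57, 0, 0, 0, 0],
  ],
)

```text
t: 42.43
eef_pos: [0.5539, -0.0734, 0.0023]
tool_rot: [-180.0, 0.0, 83.6]
force: [-2.2, -0.1, 1.1]
finger_gap: -0.0001
gripper_force: 1.2
```

>>> send_rows(
  steps=[
    [0, 5, 0, 0, 0, 0, 0],
    [0, 10, 0, 0, 0, 0, 0],
    [0, 15, 0, 0, 0, 0, 0],
    [0, 20, 0, 0, 0, 0, 0],
    [0, 25, 0, 0, 0, 0, 0],
    [0, 29, 0, 0, 0, 0, 0],
    [0, 32, 0, 0, 0, 0, 0],
    [0, 34, 0, 0, 0, 0, 0],
    [0, 36, 0, 0, 0, 0, 0],
    [0, 38, 0, 0, 0, 0, 0],
  ],
)

```text
t: 43.27
eef_pos: [0.5918, -0.0775, 0.0018]
tool_rot: [180.0, -0.0, 83.6]
force: [0.3, -0.1, 0.5]
finger_gap: 0.0001
gripper_force: 0.0
```

>>> send_rows(
  steps=[
    [0, 0, -20, 0, 0, 0, 0],
    [0, 0, -45, 0, 0, 0, 0.3],
    [0, 0, -70, 0, 0, 0, 0.6],
    [0, 0, -90, 0, 0, 0, 0.8],
    [0, 0, -90, 0, 0, 0, 0.8],
    [0, 0, -90, 0, 0, 0, 0.8],
    [0, 0, -90, 0, 0, 0, 0.8],
    [0, 0, -90, 0, 0, 0, 0.8],
    [0, 0, -90, 0, 0, 0, 0.8],
    [0, 0, -90, 0, 0, 0, 0.8],
  ],
  newtons=25,
)

```text
t: 44.1
eef_pos: [0.5902, -0.0774, 0.0904]
tool_rot: [-179.9, -0.0, 83.6]
force: [-1.1, 0.1, -0.6]
finger_gap: 0.0683
gripper_force: 0.0
```

```bash
python3 - <<'E'
from fl import *
flush([120,45,20,-5]); seq()
E
python3 top.py wrist
```

```text
120 fence 39.9 52.2 block (np.float64(16.9), np.float64(37.7)) between 0
45 fence 38.7 52.2 block (np.float64(11.9), np.float64(32.8)) between 18
20 fence 39.3 52.9 block (np.float64(11.9), np.float64(32.5)) between 17
-5 fence 38.9 53.0 block (np.float64(11.9), np.float64(32.5)) between 15
t 44.1 rail [-27.4  20.2] tip [590.4 -77.4 121.7] rot [-179.9   -0.    83.6] F [ 0.4 -0.4  0.4] gap 0.0685
stand ctr [21.8 19.3] [21.5 81.4] 0.2 x 10.9 32.6 y -21.4 60.0
stand ctr [ 26.7 107.3] [21.7 80.8] 0.4 x 15.7 37.8 y 67.0 147.7
t 44.2 rail [-27.2  20.2] tip [590.6 -77.4 121.9] rot [-179.9   -0.    83.6] F [ 0.8  0.2 -0.1] gap 0.0681
```

>>> send_rows(
  steps=[
    [0, 15, 5, 0, 0, 0, 0.7],
    [0, 35, 20, 0, 0, 0, 0.7],
    [0, 49, 40, 0, 0, 0, 0.7],
    [0, 49, 58, 0, 0, 0, 0.6],
    [0, 49, 70, 0, 0, 0, 0.6],
    [0, 49, 76, 0, 0, 0, 0.6],
    [0, 49, 76, 0, 0, 0, 0.6],
    [0, 49, 76, 0, 0, 0, 0.4],
    [0, 49, 76, 0, 0, 0, 0.2],
    [0, 49, 76, 0, 0, 0, 0.1],
  ],
)

```text
t: 45.03
eef_pos: [0.6411, -0.0829, 0.0174]
tool_rot: [179.8, 0.0, 83.6]
force: [0.8, 0.4, -0.2]
finger_gap: 0.0197
gripper_force: 24.4
```

>>> send_rows(
  steps=[
    [0, 0, 0, 0, 0, 0, 0.1],
    [0, 0, 0, 0, 0, 0, 0.1],
    [0, 0, -1, 0, 0, 0, 0.1],
    [0, 0, -2, -1, 0, 0, 0.1],
    [0, 1, -2.5, -3, 0, 0, 0.1],
    [0, 3, -2.5, -5, 0, 0, 0.1],
    [0, 5, -2.5, -5, 0, 0, 0.1],
    [0, 6, -2.5, -5, 0, 0, 0.1],
    [0, 7, -2.5, -5, 0, 0, 0.1],
    [0, 7, -2.5, -5, 0, 0, 0.1],
  ],
)

```text
t: 45.87
eef_pos: [0.6467, -0.0838, 0.018]
tool_rot: [175.0, 0.0, 83.6]
force: [-2.1, 0.8, 1.5]
finger_gap: 0.02
gripper_force: 25.2
```

```bash
python3 - <<'E'
from fl import *
flush([45,50,0]); seq()
E
```

```text
45 fence 39.1 53.1 block (np.float64(15.1), np.float64(35.9)) between 12
50 fence 39.0 53.1 block (np.float64(15.2), np.float64(35.7)) between 11
0 fence None None block (np.float64(15.2), np.float64(35.8)) between 0
t 45.9 rail [29.2 20.1] tip [646.7 -83.8  49. ] rot [175.   -0.   83.6] F [-2.   0.   1.4] gap 0.0195
```

>>> send_rows(
  steps=[
    [0, 1, 0, 0, 0, 0, 0.1],
    [0, 2, 0, 0, 0, 0, 0.1],
    [1, 2, 0, 0, 0, 0, 0.1],
    [2, 2, 0, 0, 0, 0, 0.1],
    [3, 2, 0, 0, 0, 0, 0.1],
    [4, 2, 0, 0, 0, 0, 0.1],
    [5, 2, 0, 0, 0, 0, 0.1],
    [6, 2, 0, 0, 0, 0, 0.1],
    [7, 2, 0, 0, 0, 0, 0.1],
    [8, 2, 0, 0, 0, 0, 0.1],
  ],
)

```text
t: 46.75
eef_pos: [0.6478, -0.0807, 0.0179]
tool_rot: [175.2, 0.3, 83.5]
force: [-5.9, -4.9, 3.9]
finger_gap: 0.0197
gripper_force: 25.5
```

>>> send_rows(
  steps=[
    [1, 0, 0, 0, 0, 0, 0.1],
    [2, 0, 0, 0, 0, 0, 0.1],
    [2, 1, 0, 1, 0, 0, 0.1],
    [2, 1, 0, 2, 0, 0, 0.1],
    [2, 1, 0, 3, 0, 0, 0.1],
    [2, 2, 0, 4, 0, 0, 0.1],
    [2, 2, 1, 5, 0, 0, 0.1],
    [2, 2, 2, 5, 0, 0, 0.1],
    [2, 2, 2, 5, 0, 0, 0.1],
    [2, 2, 2, 5, 0, 0, 0.1],
  ],
)

```text
t: 47.58
eef_pos: [0.6477, -0.077, 0.0172]
tool_rot: [-179.5, 0.3, 83.5]
force: [-12.0, -2.3, 13.0]
finger_gap: 0.0196
gripper_force: 26.7
```

```bash
python3 - <<'E'
from fl import *
flush([60,50,0]); seq()
E
```

```text
60 fence 39.7 53.2 block (np.float64(17.9), np.float64(38.9)) between 0
50 fence 39.5 53.3 block (np.float64(18.3), np.float64(38.6)) between 0
0 fence 39.9 40.0 block (np.float64(18.2), np.float64(39.1)) between 0
t 47.6 rail [29.4 27. ] tip [647.7 -77.   48.2] rot [-179.5    0.3   83.5] F [-12.5  -2.6  13.1] gap 0.02
```

>>> send_rows(
  steps=[
    [0, -1, -1, 0, 0, 0, 0.1],
    [0, -2, -2, 0, 0, 0, 0.1],
    [0, -2, -2, 0, 0, 0, 0.3],
    [0, -2, -2, 0, 0, 0, 0.5],
    [0, -2, -2, 0, 0, 0, 0.5],
    [0, -2, -2, 0, 0, 0, 0.5],
    [0, -2, -15, 0, 0, 0, 0.5],
    [0, -2, -40, 0, 0, 0, 0.8],
    [0, -2, -70, 0, 0, 0, 1],
    [0, -2, -95, 0, 0, 0, 1],
  ],
)

```text
t: 48.47
eef_pos: [0.6511, -0.0734, 0.1142]
tool_rot: [179.9, -0.0, 83.7]
force: [0.5, 0.6, 1.5]
finger_gap: 0.077
gripper_force: 0.0
```

```bash
python3 - <<'E'
from fl import *
flush([100,60,45,15,0,-10]); seq(('w',435.2,256.6,140,126))
E
python3 top.py wrist
```

```text
100 fence 39.1 53.1 block (np.float64(17.3), np.float64(38.1)) between 0
60 fence 39.5 52.6 block (np.float64(18.0), np.float64(38.6)) between 0
45 fence 39.7 52.9 block (np.float64(17.8), np.float64(38.7)) between 0
15 fence 40.0 53.0 block (np.float64(18.2), np.float64(38.2)) between 0
0 fence 39.4 53.3 block (np.float64(18.0), np.float64(38.3)) between 0
-10 fence 39.5 52.7 block (np.float64(18.6), np.float64(38.4)) between 0
t 48.5 rail [36.9 31.4] tip [655.6 -73.4 151.8] rot [179.3  -0.   83.7] F [1.4 0.8 3.3] gap 0.083
[303.6, -255.6, 8.7, 0.7, 0.2, -42.3]
stand ctr [27.8 66.7] [ 20.8 162.8] 0.2 x 17.3 38.5 y -14.7 148.1
t 48.6 rail [37.1 31.5] tip [655.8 -73.3 150.2] rot [179.2  -0.   83.7] F [ 0.3 -0.4  0.8] gap 0.0856
```

>>> send_rows(
  steps=[
    [20, -17, 0, 0, 0, -3, 1],
    [50, -42, 0, 0, 0, -7, 1],
    [80, -67, 0, 0, 0, -12, 1],
    [110, -92, 0, 0, 0, -17, 1],
    [140, -118, 0, 0, 0, -22, 1],
    [170, -143, 0, 0, 0, -27, 1],
    [200, -168, 0, 0, 0, -32, 1],
    [230, -193, 0, 0, 0, -37, 1],
    [255, -214, 0, 0, 0, -42, 1],
    [270, -227, 0, 0, 0, -42, 1],
  ],
)

```text
t: 49.4
eef_pos: [0.4515, 0.2241, 0.1124]
tool_rot: [179.9, -0.1, 126.2]
force: [1.5, 0.6, -0.1]
finger_gap: 0.0857
gripper_force: 0.0
```

```bash
python3 - <<'E'
from wb import *
block(435,257,r=75); seq(('w',435.2,256.6,140,126))
E
```

```text
ctr [434.  256.8] size [43.6 81.4] yaw 126.1
t 49.5 rail [-201.5  307.3] tip [449.4 227.3 143.6] rot [179.9  -0.2 126.3] F [-1.3  2.4  0.4] gap 0.0855
[32.0, 5.9, 3.7, 0.1, -0.2, 0.3]
```

>>> send_rows(
  steps=[
    [15, 3, 0, 0, 0, 0, 1],
    [31, 4, 0, 0, 0, 0, 1],
    [31, 4, 0, 0, 0, 0, 1],
    [31, 4, 10, 0, 0, 0, 1],
    [31, 4, 25, 0, 0, 0, 1],
    [31, 4, 40, 0, 0, 0, 1],
    [31, 4, 40, 0, 0, 0, 1],
    [31, 4, 40, 0, 0, 0, 1],
    [31, 4, 40, 0, 0, 0, 1],
    [31, 4, 40, 0, 0, 0, 1],
  ],
  newtons=50,
)

```text
t: 50.28
eef_pos: [0.4407, 0.2471, 0.0723]
tool_rot: [179.9, 0.0, 125.6]
force: [-0.8, -0.3, -0.3]
finger_gap: 0.0855
gripper_force: 0.0
```

```bash
python3 - <<'E'
from go import *
seq(('w',434,256.8,0,126.1))
E
```

```text
t 50.3 rail [-212.4  325.9] tip [440.7 247.1 103.3] rot [179.9   0.  125.6] F [-0.8 -0.3 -0.3] gap 0.0855
[11.8, 0.1, 103.3, 0.1, 0.0, -0.5]
```

>>> send_rows(
  steps=[
    [6, 0, 15, 0, 0, -0.5, 1],
    [12, 0, 35, 0, 0, -0.5, 1],
    [12, 0, 55, 0, 0, -0.5, 1],
    [12, 0, 75, 0, 0, -0.5, 1],
    [12, 0, 92, 0, 0, -0.5, 1],
    [12, 0, 100, 0, 0, -0.5, 1],
    [12, 0, 103, 0, 0, -0.5, 1],
    [12, 0, 103, 0, 0, -0.5, 1],
    [12, 0, 103, 0, 0, -0.5, 0.8],
    [12, 0, 103, 0, 0, -0.5, 0.6],
  ],
)

```text
t: 51.12
eef_pos: [0.4338, 0.2575, -0.0302]
tool_rot: [179.9, 0.0, 126.1]
force: [-0.6, 0.3, 0.5]
finger_gap: 0.064
gripper_force: 0.0
```

>>> send_rows(
  steps=[
    [0, 0, 0, 0, 0, 0, 0.2],
    [0, 0, 0, 0, 0, 0, 0.2],
    [0, 0, 0, 0, 0, 0, 0.2],
    [0, 0, 0, 0, 0, 0, 0.2],
    [0, 0, 0, 0, 0, 0, 0.2],
    [0, 0, -10, 0, 0, 0, 0.2],
    [0, 0, -30, 0, 0, 0, 0.2],
    [0, 0, -60, 0, 0, 0, 0.2],
    [0, 0, -90, 0, 0, 0, 0.2],
    [0, 0, -110, 0, 0, 0, 0.2],
  ],
)

```text
t: 51.95
eef_pos: [0.4321, 0.2567, 0.0803]
tool_rot: [-180.0, -0.0, 126.2]
force: [1.0, 0.7, -3.3]
finger_gap: 0.0432
gripper_force: 52.2
```

```bash
python3 - <<'E'
from go import *
seq(('r',-42,-62,110,83.6))
E
```

```text
t 52.0 rail [-222.   334.5] tip [432.1 256.7 111.3] rot [-180.    -0.   126.2] F [ 1.   0.7 -3.3] gap 0.0432
[-413.8, -135.6, 1.3, -0.0, 0.0, 42.6]
```

>>> send_rows(
  steps=[
    [-20, -7, 0, 0, 0, 3, 0.2],
    [-50, -17, 0, 0, 0, 7, 0.2],
    [-85, -28, 0, 0, 0, 12, 0.2],
    [-120, -39, 0, 0, 0, 17, 0.2],
    [-155, -51, 0, 0, 0, 22, 0.2],
    [-190, -62, 0, 0, 0, 27, 0.2],
    [-225, -74, 0, 0, 0, 32, 0.2],
    [-255, -84, 0, 0, 0, 37, 0.2],
    [-280, -92, 0, 0, 0, 42, 0.2],
    [-300, -98, 0, 0, 0, 42.6, 0.2],
  ],
)

```text
t: 52.78
eef_pos: [0.5288, -0.047, 0.0777]
tool_rot: [-179.8, 0.1, 83.2]
force: [0.0, -0.9, -4.3]
finger_gap: 0.043
gripper_force: 52.2
```

```bash
python3 - <<'E'
from go import *
seq(('r',-42,-62,110,83.6))
E
```

```text
t 52.8 rail [-92.1  43.5] tip [528.8 -47.  108.7] rot [-1.798e+02  1.000e-01  8.320e+01] F [ 0.  -0.9 -4.3] gap 0.043
[-105.1, 50.9, -1.3, -0.2, 0.1, -0.4]
```

>>> send_rows(
  steps=[
    [-20, 10, 0, 0, 0, 0, 0.2],
    [-45, 22, 0, 0, 0, 0, 0.2],
    [-70, 34, 0, 0, 0, 0, 0.2],
    [-90, 44, 0, 0, 0, 0, 0.2],
    [-99, 49, 0, 0, 0, 0, 0.2],
    [-99, 49, 10, 0, 0, 0, 0.2],
    [-99, 49, 25, 0, 0, 0, 0.2],
    [-99, 49, 35, 0, 0, 0, 0.2],
    [-99, 49, 35, 0, 0, 0, 0.2],
    [-99, 49, 35, 0, 0, 0, 0.2],
  ],
)

```text
t: 53.62
eef_pos: [0.5659, -0.1446, 0.042]
tool_rot: [-179.8, -0.1, 83.7]
force: [0.6, -0.5, -4.5]
finger_gap: 0.0434
gripper_force: 52.1
```

```bash
python3 - <<'E'
from go import *
seq(('r',-42,-62,29,83.6))
E
```

```text
t 53.6 rail [-44.3 -49.4] tip [ 565.9 -144.6   73. ] rot [-1.798e+02 -1.000e-01  8.370e+01] F [ 0.6 -0.5 -4.5] gap 0.0434
[-12.7, 2.5, 44.0, -0.2, -0.1, 0.1]
```

>>> send_rows(
  steps=[
    [-6, 2, 10, 0, 0, 0, 0.2],
    [-13, 2, 20, 0, 0, 0, 0.2],
    [-13, 2, 30, 0, 0, 0, 0.2],
    [-13, 2, 38, 0, 0, 0, 0.2],
    [-13, 2, 42, 0, 0, 0, 0.2],
    [-13, 2, 44, 0, 0, 0, 0.2],
    [-13, 2, 44, 0, 0, 0, 0.2],
    [-13, 2, 44, 0, 0, 0, 0.3],
    [-13, 2, 44, 0, 0, 0, 1],
    [-13, 2, 44, 0, 0, 0, 1],
  ],
)

```text
t: 54.45
eef_pos: [0.5703, -0.1604, 0.0011]
tool_rot: [179.8, 0.0, 83.5]
force: [-0.8, 0.4, 0.4]
finger_gap: 0.0661
gripper_force: 0.0
```

>>> send_rows(
  steps=[
    [0, 0, 0, 0, 0, 0, 1],
    [0, 0, 0, 0, 0, 0, 1],
    [0, 0, -10, 0, 0, 0, 1],
    [0, 0, -35, 0, 0, 0, 1],
    [0, 0, -60, 0, 0, 0, 0.6],
    [0, -20, -60, 0, 0, 0, 0],
    [0, -40, -60, 0, 0, 0, 0],
    [0, -54, -60, 0, 0, 0, 0],
    [0, -54, -60, 0, 0, 0, 0],
    [0, -54, -60, 0, 0, 0, 0],
  ],
)

```text
t: 55.28
eef_pos: [0.5148, -0.1546, 0.0604]
tool_rot: [179.9, 0.0, 83.5]
force: [-0.3, 0.9, 1.2]
finger_gap: 0.0125
gripper_force: 0.0
```

```bash
python3 - <<'E'
from wb import *
p=r2w(-42,-62); c=block(p[0],p[1],.049); print(p)
seq(('r',-97,-62,33,83.6))
E
```

```text
ctr [ 567.  -159.7] size [82.3 44.9] yaw 83.5
[ 566.7506736  -157.43191584]
t 55.3 rail [-92.9 -64.8] tip [ 515.9 -154.5   91.5] rot [179.9   0.   83.5] F [ 0.9  0.1 -0.8] gap 0.0048
[2.8, -4.3, 58.5, 0.1, 0.0, -0.1]
```

Same push-over as before.

>>> send_rows(
  steps=[
    [0, 0, 20, 0, 0, 0, 0],
    [0, 0, 40, 0, 0, 0, 0],
    [0, 0, 52, 0, 0, 0, 0],
    [0, 0, 57, 0, 0, 0, 0],
    [0, 0, 57, 0, 0, 0, 0],
    [0, 3, 57, 0, 0, 0, 0],
    [0, 8, 57, 0, 0, 0, 0],
    [0, 15, 57, 0, 0, 0, 0],
    [0, 22, 57, 0, 0, 0, 0],
    [0, 29, 57, 0, 0, 0, 0],
  ],
)

```text
t: 56.17
eef_pos: [0.5441, -0.1578, 0.0031]
tool_rot: [-180.0, 0.0, 83.5]
force: [-1.9, 0.1, 3.0]
finger_gap: 0.0003
gripper_force: 1.2
```

>>> send_rows(
  steps=[
    [0, 5, 0, 0, 0, 0, 0],
    [0, 10, 0, 0, 0, 0, 0],
    [0, 15, 0, 0, 0, 0, 0],
    [0, 20, 0, 0, 0, 0, 0],
    [0, 25, 0, 0, 0, 0, 0],
    [0, 29, 0, 0, 0, 0, 0],
    [0, 32, 0, 0, 0, 0, 0],
    [0, 34, 0, 0, 0, 0, 0],
    [0, 36, 0, 0, 0, 0, 0],
    [0, 38, 0, 0, 0, 0, 0],
  ],
)

```text
t: 57.0
eef_pos: [0.582, -0.1618, 0.0026]
tool_rot: [179.9, -0.0, 83.5]
force: [-0.9, 0.1, 0.2]
finger_gap: 0.0001
gripper_force: 0.0
```

>>> send_rows(
  steps=[
    [0, 0, -20, 0, 0, 0, 0],
    [0, 0, -45, 0, 0, 0, 0.3],
    [0, 0, -70, 0, 0, 0, 0.6],
    [0, 0, -90, 0, 0, 0, 0.8],
    [0, 0, -90, 0, 0, 0, 0.8],
    [0, 0, -90, 0, 0, 0, 0.8],
    [0, 0, -90, 0, 0, 0, 0.8],
    [0, 0, -90, 0, 0, 0, 0.8],
    [0, 0, -90, 0, 0, 0, 0.8],
    [0, 0, -90, 0, 0, 0, 0.8],
  ],
  newtons=25,
)

```text
t: 57.83
eef_pos: [0.5804, -0.1616, 0.0912]
tool_rot: [-179.9, -0.0, 83.5]
force: [0.4, 0.3, -0.4]
finger_gap: 0.0681
gripper_force: 0.0
```

```bash
python3 top.py wrist
```

```text
stand ctr [ 21.6 -64.9] [21.6 81.4] 0.2 x 10.7 32.5 y -105.6 -24.2
stand ctr [27.3 28. ] [21.7 86.6] 0.3 x 16.2 38.3 y -15.2 71.3
t 57.9 rail [-27.8 -64.6] tip [ 580.6 -161.6  122.5] rot [-179.9   -0.    83.5] F [ 0.  -0.   0.2] gap 0.0683
```

>>> send_rows(
  steps=[
    [0, 15, 5, 0, 0, 0, 0.7],
    [0, 35, 20, 0, 0, 0, 0.7],
    [0, 49, 40, 0, 0, 0, 0.7],
    [0, 49, 58, 0, 0, 0, 0.6],
    [0, 49, 70, 0, 0, 0, 0.6],
    [0, 49, 76, 0, 0, 0, 0.6],
    [0, 49, 76, 0, 0, 0, 0.6],
    [0, 49, 76, 0, 0, 0, 0.4],
    [0, 49, 76, 0, 0, 0, 0.2],
    [0, 49, 76, 0, 0, 0, 0.1],
  ],
)

```text
t: 58.72
eef_pos: [0.6313, -0.1675, 0.0182]
tool_rot: [179.8, 0.0, 83.5]
force: [0.2, 1.3, 0.0]
finger_gap: 0.0197
gripper_force: 24.5
```

>>> send_rows(
  steps=[
    [0, 0, 0, 0, 0, 0, 0.1],
    [0, 0, 0, 0, 0, 0, 0.1],
    [0, 0, -1, 0, 0, 0, 0.1],
    [0, 0, -2, -1, 0, 0, 0.1],
    [0, 1, -2.5, -3, 0, 0, 0.1],
    [0, 3, -2.5, -5, 0, 0, 0.1],
    [0, 5, -2.5, -5, 0, 0, 0.1],
    [0, 6, -2.5, -5, 0, 0, 0.1],
    [0, 8, -2.5, -5, 0, 0, 0.1],
    [0, 9, -2.5, -5, 0, 0, 0.1],
  ],
)

```text
t: 59.55
eef_pos: [0.638, -0.1684, 0.0187]
tool_rot: [175.2, 0.0, 83.5]
force: [-3.6, 0.7, 4.0]
finger_gap: 0.0193
gripper_force: 25.5
```

>>> send_rows(
  steps=[
    [1, 0, 0, 0, 0, 0, 0.1],
    [2, 0, 0, 0, 0, 0, 0.1],
    [3, 0, 0, 0, 0, 0, 0.1],
    [4, 0, 0, 0, 0, 0, 0.1],
    [5, 0, 0, 0, 0, 0, 0.1],
    [6, 0, 0, 0, 0, 0, 0.1],
    [7, 0, 0, 0, 0, 0, 0.1],
    [8, 0, 0, 0, 0, 0, 0.1],
    [9, 0, 0, 0, 0, 0, 0.1],
    [10, 0, 0, 0, 0, 0, 0.1],
  ],
)

```text
t: 60.38
eef_pos: [0.6389, -0.1621, 0.0187]
tool_rot: [175.1, 0.2, 83.4]
force: [-4.3, -3.7, 2.7]
finger_gap: 0.0192
gripper_force: 25.1
```

>>> send_rows(
  steps=[
    [1, 0, 0, 0, 0, 0, 0.1],
    [2, 0, 0, 0, 0, 0, 0.1],
    [3, 1, 0, 1, 0, 0, 0.1],
    [3, 1, 0, 2, 0, 0, 0.1],
    [3, 1, 0, 3, 0, 0, 0.1],
    [3, 2, 0, 4, 0, 0, 0.1],
    [3, 2, 1, 5, 0, 0, 0.1],
    [3, 2, 2, 5, 0, 0, 0.1],
    [3, 2, 2, 5, 0, 0, 0.1],
    [3, 2, 2, 5, 0, 0, 0.1],
  ],
)

```text
t: 61.22
eef_pos: [0.6387, -0.1592, 0.018]
tool_rot: [-179.5, 0.3, 83.4]
force: [-11.6, -2.6, 13.6]
finger_gap: 0.0196
gripper_force: 27.3
```

```bash
python3 - <<'E'
from fl import *
flush([60,5,-20,-30]); seq()
E
```

```text
60 fence 39.3 53.0 block (np.float64(17.8), np.float64(38.5)) between 0
5 fence 39.5 53.4 block (np.float64(18.0), np.float64(38.8)) between 0
-20 fence 39.6 52.8 block (np.float64(18.3), np.float64(39.3)) between 0
-30 fence 39.7 53.4 block (np.float64(18.5), np.float64(38.9)) between 0
t 61.3 rail [ 29.8 -55.6] tip [ 638.8 -159.1   49. ] rot [-179.5    0.3   83.4] F [-11.5  -3.3  12.8] gap 0.0196
```

>>> send_rows(
  steps=[
    [0, -1, -1, 0, 0, 0, 0.1],
    [0, -2, -2, 0, 0, 0, 0.1],
    [0, -2, -2, 0, 0, 0, 0.3],
    [0, -2, -2, 0, 0, 0, 0.5],
    [0, -2, -2, 0, 0, 0, 0.5],
    [0, -2, -2, 0, 0, 0, 0.5],
    [0, -2, -15, 0, 0, 0, 0.5],
    [0, -2, -40, 0, 0, 0, 0.7],
    [0, -2, -60, 0, 0, 0, 0.7],
    [0, -2, -60, 0, 0, 0, 0.7],
  ],
)

```text
t: 62.1
eef_pos: [0.6458, -0.1552, 0.0837]
tool_rot: [179.4, 0.0, 83.6]
force: [0.8, -0.6, 1.1]
finger_gap: 0.0597
gripper_force: 0.0
```

```bash
python3 - <<'E'
from fl import *
flush([40,0,-20,-40,-70,-90]); seq(('r',28,109,110,83.6),('r',28,109,48,83.6))
E
```

```text
40 fence 39.6 52.6 block (np.float64(18.1), np.float64(38.8)) between 0
0 fence 39.8 53.0 block (np.float64(18.2), np.float64(39.0)) between 0
-20 fence 39.9 52.8 block (np.float64(18.3), np.float64(39.1)) between 0
-40 fence 40.1 53.3 block (np.float64(18.5), np.float64(39.2)) between 0
-70 fence 40.2 53.3 block (np.float64(18.4), np.float64(39.3)) between 0
-90 fence 40.3 53.1 block (np.float64(18.8), np.float64(39.4)) between 0
t 62.1 rail [ 34.9 -51.2] tip [ 644.4 -155.2  112.7] rot [179.5   0.   83.6] F [-0.   0.6 -0. ] gap 0.0603
[160.2, -7.0, 2.6, 0.5, 0.0, -0.0]
[0.0, -0.0, 62.0, 0.0, 0.0, 0.0]
```

>>> send_rows(
  steps=[
    [20, -1, 0, 0.5, 0, 0, 0.6],
    [50, -3, 0, 0.5, 0, 0, 0.6],
    [80, -4, 0, 0.5, 0, 0, 0.6],
    [110, -5, 0, 0.5, 0, 0, 0.6],
    [140, -6, 0, 0.5, 0, 0, 0.6],
    [160, -7, 0, 0.5, 0, 0, 0.6],
    [160, -7, 0, 0.5, 0, 0, 0.6],
    [160, -7, 0, 0.5, 0, 0, 0.6],
    [160, -7, 0, 0.5, 0, 0, 0.6],
    [160, -7, 0, 0.5, 0, 0, 0.6],
  ],
)

```text
t: 62.98
eef_pos: [0.6514, 0.0015, 0.0767]
tool_rot: [-179.5, 0.1, 83.4]
force: [1.0, -0.5, -0.0]
finger_gap: 0.0514
gripper_force: 0.0
```

```bash
python3 - <<'E'
from fl import *
flush([140,130,120,90,75,60]); seq(('r',28,109,48,83.6))
E
```

```text
140 fence 38.9 52.8 block (np.float64(17.2), np.float64(37.9)) between 0
130 fence 39.1 52.5 block (np.float64(17.1), np.float64(38.2)) between 0
120 fence 39.3 53.0 block (np.float64(17.7), np.float64(37.6)) between 4
90 fence 39.2 52.6 block (np.float64(17.3), np.float64(38.1)) between 0
75 fence 39.4 53.1 block (np.float64(17.8), np.float64(38.4)) between 0
60 fence 39.7 52.9 block (np.float64(18.4), np.float64(38.6)) between 0
t 63.0 rail [ 24.5 105.3] tip [651.5   1.4 107.8] rot [-1.795e+02  1.000e-01  8.330e+01] F [-1.2 -1.1 -0.2] gap 0.0511
[3.8, 4.0, 59.7, -0.5, 0.1, -0.3]
```

>>> send_rows(
  steps=[
    [-20, 0, 0, -0.5, 0, 0, 0],
    [-50, 0, 0, -0.5, 0, 0, 0],
    [-85, -1, 0, -0.5, 0, 0, 0],
    [-120, -1, 0, -0.5, 0, 0, 0],
    [-155, -2, 0, -0.5, 0, 0, 0],
    [-190, -2, 0, -0.5, 0, 0, 0],
    [-225, -3, 0, -0.5, 0, 0, 0],
    [-260, -3, 0, -0.5, 0, 0, 0],
    [-290, -3, 0, -0.5, 0, 0, 0],
    [-310, -3, 0, -0.5, 0, 0, 0],
  ],
)

```text
t: 63.87
eef_pos: [0.611, -0.3114, 0.077]
tool_rot: [-180.0, 0.2, 83.1]
force: [0.4, -1.1, -0.6]
finger_gap: 0.0002
gripper_force: 0.0
```

```bash
python3 - <<'E'
from go import *
seq(('r',20,-222,57,83.6))
c=cap('wrist'); P=cloud(c)
k=(P[...,2]>.06)&(P[...,2]<.08)&(P[...,0]>.58)&(P[...,0]<.66)&(P[...,1]<-.2)&(P[...,1]>-.33); print(k.sum(),w2r(np.median(P[k],0)*1000).round(0) if k.any() else 0)
E
```

```text
t 63.9 rail [  19.1 -210.1] tip [ 611.  -311.4  108. ] rot [-180.     0.2   83.1] F [ 0.4 -1.1 -0.6] gap 0.0002
[-11.7, 1.0, 51.1, -0.0, 0.2, -0.5]
650 [  20. -180.]
```

>>> send_rows(
  steps=[
    [-8, 1, 0, 0, 0, 0, 0],
    [-8, 1, 0, 0, 0, 0, 0],
    [-8, 1, 0, 0, 0, 0, 0],
    [-8, 1, 15, 0, 0, 0, 0],
    [-8, 1, 30, 0, 0, 0, 0],
    [-8, 1, 42, 0, 0, 0, 0],
    [-8, 1, 50, 0, 0, 0, 0],
    [-8, 1, 50, 0, 0, 0, 0],
    [-8, 1, 50, 0, 0, 0, 0],
    [-8, 1, 50, 0, 0, 0, 0],
  ],
)

```text
t: 64.75
eef_pos: [0.6142, -0.3113, 0.0274]
tool_rot: [180.0, -0.0, 83.5]
force: [0.3, 0.2, -0.5]
finger_gap: 0.0002
gripper_force: 0.0
```

```bash
python3 - <<'E'
from go import *
seq(('r',20,-135,57,83.6))
E
```

```text
t 64.8 rail [  22.4 -209.6] tip [ 614.2 -311.3   58.4] rot [180.   -0.   83.5] F [ 0.3  0.2 -0.5] gap 0.0002
[74.6, -2.4, 1.4, 0.0, -0.0, -0.1]
```

>>> send_rows(
  steps=[
    [4, -1, 0, 0, 0, 0, 0],
    [11, -2, 0, 0, 0, 0, 0],
    [20, -2, 0, 0, 0, 0, 0],
    [29, -2, 0, 0, 0, 0, 0],
    [38, -2, 0, 0, 0, 0, 0],
    [47, -2, 0, 0, 0, 0, 0],
    [55, -2, 0, 0, 0, 0, 0],
    [62, -2, 0, 0, 0, 0, 0],
    [68, -2, 0, 0, 0, 0, 0],
    [72, -2, 0, 0, 0, 0, 0],
  ],
)

```text
t: 65.58
eef_pos: [0.6203, -0.2389, 0.0275]
tool_rot: [180.0, 0.0, 83.6]
force: [0.5, -4.0, 1.8]
finger_gap: 0.0003
gripper_force: 2.0
```

```bash
python3 - <<'E'
from go import *
seq()
E
```

```text
t 65.6 rail [  20.3 -137. ] tip [ 620.3 -238.9   58.5] rot [180.    0.   83.6] F [ 0.5 -4.   1.8] gap 0.0003
```

>>> send_rows(
  steps=[
    [1, 0, 0, 0, 0, 0, 0],
    [2, 0, 0, 0, 0, 0, 0],
    [3, 0, 0, 0, 0, 0, 0],
    [4, 0, 0, 0, 0, 0, 0],
    [5, 0, 0, 0, 0, 0, 0],
    [6, 0, 0, 0, 0, 0, 0],
    [7, 0, 0, 0, 0, 0, 0],
    [8, 0, 0, 0, 0, 0, 0],
    [9, 0, 0, 0, 0, 0, 0],
    [10, 0, 0, 0, 0, 0, 0],
  ],
)

```text
t: 66.42
eef_pos: [0.6213, -0.2299, 0.0275]
tool_rot: [180.0, 0.0, 83.5]
force: [-0.4, -5.5, 3.5]
finger_gap: -0.0001
gripper_force: 3.3
```

>>> send_rows(
  steps=[
    [0.5, 0, 0, 0, 0, 0, 0],
    [1, 0, 0, 0, 0, 0, 0],
    [1.5, 0, 0, 0, 0, 0, 0],
    [2, 0, 0, 0, 0, 0, 0],
    [2.5, 0, 0, 0, 0, 0, 0],
    [3, 0, 0, 0, 0, 0, 0],
    [3, 0, 0, 0, 0, 0, 0],
    [3, 0, 0, 0, 0, 0, 0],
    [3, 0, 0, 0, 0, 0, 0],
    [3, 0, 0, 0, 0, 0, 0],
  ],
)

```text
t: 67.25
eef_pos: [0.6212, -0.23, 0.0275]
tool_rot: [180.0, 0.2, 83.4]
force: [0.0, -7.6, 2.8]
finger_gap: -0.0001
gripper_force: 3.6
```

```bash
python3 - <<'E'
from go import *
seq()
E
```

```text
t 67.2 rail [  20.2 -128. ] tip [ 621.2 -230.    58.5] rot [180.    0.2  83.4] F [ 0.  -7.6  2.8] gap -0.0001
```

>>> send_rows(
  steps=[
    [1, 0, 0, 0, 0, 0, 0],
    [2, 0, 0, 0, 0, 0, 0],
    [2, 0, 0, 0, 0, 0, 0],
    [2, 0, 0, 0, 0, 0, 0],
    [0, 0, 0, 0, 0, 0, 0],
    [-5, 0, 0, 0, 0, 0, 0],
    [-15, 0, 0, 0, 0, 0, 0],
    [-25, 0, -20, 0, 0, 0, 0],
    [-30, 0, -50, 0, 0, 0, 0],
    [-30, 0, -85, 0, 0, 0, 0],
  ],
)

```text
t: 68.08
eef_pos: [0.6144, -0.2558, 0.109]
tool_rot: [-179.5, -0.2, 83.5]
force: [0.6, -0.8, 0.5]
finger_gap: -0.0003
gripper_force: 0.0
```

>>> send_rows(
  steps=[
    [0, -20, -20, 0, 0, 0, 0],
    [0, -50, -30, 0, 0, 0, 0],
    [0, -80, -40, 0, 0, 0, 0],
    [0, -100, -50, 0, 0, 0, 0],
    [0, -100, -50, 0, 0, 0, 0],
    [0, -100, -50, 0, 0, 0, 0],
    [0, -100, -50, 0, 0, 0, 0],
    [0, -100, -50, 0, 0, 0, 0],
    [0, -100, -50, 0, 0, 0, 0],
    [0, -100, -50, 0, 0, 0, 0],
  ],
)

```text
t: 68.92
eef_pos: [0.5193, -0.2446, 0.1615]
tool_rot: [-180.0, -0.1, 83.6]
force: [-0.0, 0.3, 0.1]
finger_gap: 0.0001
gripper_force: 0.0
```

```bash
python3 - <<'E'
from fl import *
seq()
for n in ('wrist','scene'):
    print(n); flush([140,100,75,60,30,0,-20,-50,-90],n)
c=cap('wrist'); save(c,'w9')
c=cap('scene'); cv2.imwrite('pics/s9.png',cv2.resize(c['image'][170:340,260:440,::-1],None,fx=4,fy=3.5))
E
```

```text
t 68.9 rail [ -79.4 -153.9] tip [ 519.3 -244.6  192.5] rot [-1.80e+02 -1.00e-01  8.36e+01] F [-0.   0.3  0.1] gap 0.0001
wrist
140 fence None None block None between 0
100 fence None None block None between 0
75 fence None None block None between 0
60 fence None None block None between 0
30 fence None None block None between 0
0 fence 41.9 53.1 block (np.float64(17.4), np.float64(38.4)) between 0
-20 fence 38.3 53.2 block (np.float64(5.2), np.float64(20.5)) between 78
-50 fence 38.6 52.5 block (np.float64(5.5), np.float64(20.5)) between 76
-90 fence 39.1 52.2 block (np.float64(5.6), np.float64(20.7)) between 62
scene
140 fence None None block None between 0
100 fence None None block None between 0
75 fence None None block None between 0
60 fence None None block None between 0
30 fence None None block None between 0
0 fence None None block None between 0
-20 fence None None block None between 0
-50 fence 38.6 52.9 block (np.float64(38.0), np.float64(38.0)) between 3
-90 fence 40.0 51.3 block None between 0
```

View pics/w9.png

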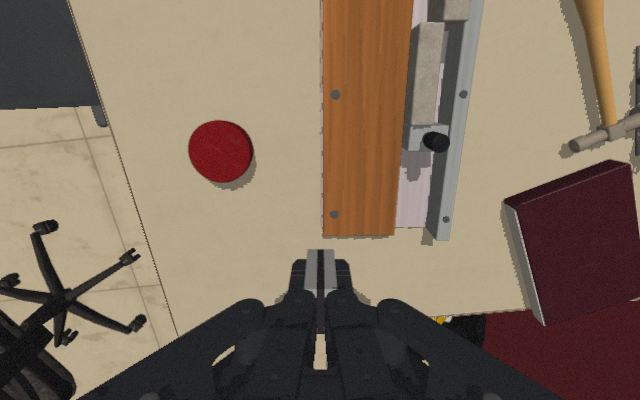

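View pics/s9.png

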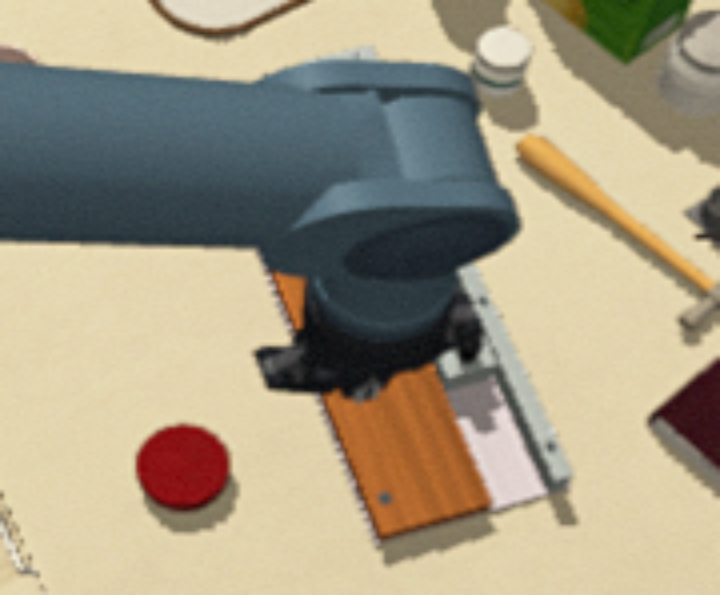

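```bash
python3 - <<'E'
from go import *
seq(('r',10,-55,125,83.6))
E
```

```text
t 69.1 rail [ -79.7 -154.4] tip [ 519.  -245.1  193. ] rot [-180.    -0.    83.5] F [-0.3  0.3 -0.1] gap 0.0001
[99.5, 89.7, 68.0, -0.0, -0.0, -0.1]
```

>>> send_rows(
  steps=[
    [15, 13, 10, 0, 0, 0, 0.7],
    [35, 30, 20, 0, 0, 0, 0.7],
    [55, 48, 35, 0, 0, 0, 0.7],
    [75, 66, 50, 0, 0, 0, 0.7],
    [92, 82, 62, 0, 0, 0, 0.7],
    [99, 90, 68, 0, 0, 0, 0.7],
    [99, 90, 68, 0, 0, 0, 0.7],
    [99, 90, 68, 0, 0, 0, 0.7],
    [99, 90, 68, 0, 0, 0, 0.7],
    [99, 90, 68, 0, 0, 0, 0.7],
  ],
  newtons=25,
)

```text
t: 69.95
eef_pos: [0.6187, -0.1598, 0.0952]
tool_rot: [180.0, 0.1, 83.3]
force: [0.1, 0.0, 1.2]
finger_gap: 0.0598
gripper_force: 0.0
```

```bash
sed -i 's/(x>2)&(x<56)/(x>-12)\&(x<56)/' top.py; sed -i 's/(x>5)&(x<50)/(x>-15)\&(x<50)/' fl.py; python3 top.py wrist; python3 - <<'E'
from fl import *
flush([20,0,-25,-50,-80]); seq(('r',10,-55,46,83.6))
E
```

```text
stand ctr [  19.  -105.3] [13.9  8.3] 7.4 x 12.7 26.3 y -110.3 -101.2
stand ctr [20.6 -9. ] [177.5  37. ] 79.9 x -0.0 39.0 y -95.8 78.2
t 70.0 rail [  9.9 -58.4] tip [ 618.7 -159.6  126.2] rot [1.80e+02 1.00e-01 8.34e+01] F [ 0.4  0.6 -0.6] gap 0.0602
20 fence 39.8 53.2 block (np.float64(17.9), np.float64(39.1)) between 0
0 fence 40.4 52.9 block (np.float64(18.1), np.float64(39.2)) between 0
-25 fence 39.5 53.1 block (np.float64(0.3), np.float64(20.6)) between 77
-50 fence 39.7 53.1 block (np.float64(-0.1), np.float64(20.9)) between 70
-80 fence 39.4 52.8 block (np.float64(0.1), np.float64(20.5)) between 59
t 70.0 rail [ 10. -58.] tip [ 618.9 -159.3  126.2] rot [1.799e+02 1.000e-01 8.340e+01] F [-0.3  0.1  0.1] gap 0.0599
[3.1, -0.1, 80.2, 0.1, 0.1, -0.2]
```

>>> send_rows(
  steps=[
    [2, 0, 15, 0, 0, 0, 0.6],
    [3, 0, 35, 0, 0, 0, 0.6],
    [3, 0, 55, 0, 0, 0, 0.6],
    [3, 0, 70, 0, 0, 0, 0.6],
    [3, 0, 78, 0, 0, 0, 0.6],
    [3, 0, 79, 0, 0, 0, 0.6],
    [3, 0, 79, 0, 0, 0, 0.5],
    [3, 0, 79, 0, 0, 0, 0.3],
    [3, 0, 79, 0, 0, 0, 0.1],
    [3, 0, 79, 0, 0, 0, 0.1],
  ],
)

```text
t: 70.88
eef_pos: [0.6209, -0.1542, 0.0168]
tool_rot: [179.9, 0.0, 83.5]
force: [-0.0, 0.7, 2.2]
finger_gap: 0.0199
gripper_force: 24.5
```

>>> send_rows(
  steps=[
    [0, 0, 0, 0, 0, 0, 0.1],
    [0, 0, 0, 0, 0, 0, 0.1],
    [0, 0, -1, 0, 0, 0, 0.1],
    [-1, 0, -2, 0, 0, 0, 0.1],
    [-2, 0, -2.5, 0, 0, 0, 0.1],
    [-3, 0, -2.5, 0, 0, 0, 0.1],
    [-5, 0, -2.5, 0, 0, 0, 0.1],
    [-7, 1, -2.5, 0, 0, 0, 0.1],
    [-7, 3, -2.5, -1, 0, 0, 0.1],
    [-7, 5, -2.5, -2, 0, 0, 0.1],
  ],
)

```text
t: 71.72
eef_pos: [0.6211, -0.1614, 0.0169]
tool_rot: [178.3, 0.0, 83.5]
force: [-2.1, 2.9, 2.4]
finger_gap: 0.0201
gripper_force: 25.5
```

```bash
python3 - <<'E'
from fl import *
flush([0,-20,-25]); seq()
E
```

```text
0 fence 40.4 53.1 block (np.float64(17.9), np.float64(39.0)) between 0
-20 fence 39.1 53.2 block (np.float64(4.3), np.float64(4.3)) between 15
-25 fence 39.0 53.1 block (np.float64(0.3), np.float64(21.2)) between 69
t 71.8 rail [ 12.3 -59.8] tip [ 621.  -161.3   48. ] rot [178.2   0.   83.5] F [-1.7  2.1 -2. ] gap 0.0199
```

>>> send_rows(
  steps=[
    [0, 2, 0, -1, 0, 0, 0.1],
    [0, 4, 0, -2, 0, 0, 0.1],
    [0, 6, 0, -3, 0, 0, 0.1],
    [0, 8, 0, -3, 0, 0, 0.1],
    [0, 10, 0, -3, 0, 0, 0.1],
    [0, 12, 0, -3, 0, 0, 0.1],
    [0, 14, 0, -3, 0, 0, 0.1],
    [0, 16, 0, -3, 0, 0, 0.1],
    [0, 17, 0, -3, 0, 0, 0.1],
    [0, 18, 0, -3, 0, 0, 0.1],
  ],
)

```text
t: 72.6
eef_pos: [0.6388, -0.1637, 0.0174]
tool_rot: [175.4, 0.0, 83.5]
force: [-7.4, 2.4, 0.7]
finger_gap: 0.0201
gripper_force: 25.5
```

```bash
python3 - <<'E'
from fl import *
flush([0,-25,-30]); seq()
E
```

```text
0 fence 40.2 52.8 block (np.float64(18.1), np.float64(38.8)) between 0
-25 fence 35.4 53.0 block (np.float64(16.6), np.float64(36.9)) between 71
-30 fence 39.2 52.7 block (np.float64(16.4), np.float64(36.9)) between 2
t 72.7 rail [ 30.2 -60.2] tip [ 638.8 -163.7   48.4] rot [175.4   0.   83.5] F [-5.2  2.   0.4] gap 0.02
```

At the fence (tilted). Slide +y to block 2, untilt, release.

>>> send_rows(
  steps=[
    [1, 0, 0, 0, 0, 0, 0.1],
    [2, 0, 0, 0, 0, 0, 0.1],
    [3, 0, 0, 0, 0, 0, 0.1],
    [4, 0, 0, 0, 0, 0, 0.1],
    [5, 0, 0, 0, 0, 0, 0.1],
    [6, 0, 0, 0, 0, 0, 0.1],
    [7, 0, 0, 0, 0, 0, 0.1],
    [8, 0, 0, 0, 0, 0, 0.1],
    [9, 0, 0, 0, 0, 0, 0.1],
    [9, 0, 0, 0, 0, 0, 0.1],
  ],
)

```text
t: 73.48
eef_pos: [0.6392, -0.1597, 0.0176]
tool_rot: [175.4, 0.4, 83.4]
force: [-6.3, -2.5, -0.7]
finger_gap: 0.02
gripper_force: 25.4
```

>>> send_rows(
  steps=[
    [0, 0, 0, 0, 0, 0, 0.1],
    [0, 0, 0, 0, 0, 0, 0.1],
    [0, 1, 0, 1, 0, 0, 0.1],
    [0, 1, 0, 2, 0, 0, 0.1],
    [0, 1, 0, 3, 0, 0, 0.1],
    [0, 2, 0, 4, 0, 0, 0.1],
    [0, 2, 1, 5, 0, 0, 0.1],
    [0, 2, 2, 5, 0, 0, 0.1],
    [0, 2, 2, 5, 0, 0, 0.1],
    [0, 2, 2, 5, 0, 0, 0.1],
  ],
)

```text
t: 74.32
eef_pos: [0.6387, -0.1585, 0.0168]
tool_rot: [-179.3, 0.3, 83.4]
force: [-13.5, -1.2, 8.6]
finger_gap: 0.0198
gripper_force: 26.3
```

>>> send_rows(
  steps=[
    [0, -1, -1, 0, 0, 0, 0.1],
    [0, -2, -2, 0, 0, 0, 0.1],
    [0, -2, -2, 0, 0, 0, 0.3],
    [0, -2, -2, 0, 0, 0, 0.5],
    [0, -2, -2, 0, 0, 0, 0.5],
    [0, -2, -2, 0, 0, 0, 0.5],
    [0, -2, -15, 0, 0, 0, 0.5],
    [0, -2, -40, 0, 0, 0, 0.7],
    [0, -2, -60, 0, 0, 0, 0.7],
    [0, -2, -60, 0, 0, 0, 0.7],
  ],
)

```text
t: 75.15
eef_pos: [0.6486, -0.1548, 0.0836]
tool_rot: [179.3, 0.0, 83.6]
force: [0.8, -0.0, 1.1]
finger_gap: 0.0599
gripper_force: 0.0
```

```bash
python3 - <<'E'
from fl import *
flush([60,30,0,-20,-30,-60,-80]); seq(('r',20,-148,110,83.6))
E
python3 top.py wrist
```

```text
60 fence 39.2 53.0 block (np.float64(17.9), np.float64(38.5)) between 0
30 fence 39.2 53.2 block (np.float64(18.0), np.float64(38.4)) between 0
0 fence 39.9 53.2 block (np.float64(18.2), np.float64(39.1)) between 5
-20 fence 39.9 52.8 block (np.float64(17.0), np.float64(37.7)) between 5
-30 fence 39.9 53.0 block (np.float64(17.4), np.float64(37.7)) between 10
-60 fence 40.0 52.9 block (np.float64(17.1), np.float64(37.7)) between 8
-80 fence 40.0 53.3 block (np.float64(17.1), np.float64(37.6)) between 7
t 75.2 rail [ 37.6 -50.3] tip [ 647.2 -154.7  112.5] rot [179.5   0.   83.6] F [ 0.2 -0.3  0.3] gap 0.0596
[-97.7, -17.6, 2.4, 0.5, 0.0, -0.0]
stand ctr [  21.5 -113.2] [10.7 16. ] 75.5 x 12.6 28.2 y -120.3 -107.5
stand ctr [ 27.3 -57. ] [20.4 81.7] 0.0 x 17.1 37.5 y -97.8 -16.1
stand ctr [28.5 34.5] [20.9 97.4] 0.5 x 17.6 38.9 y -14.1 83.2
t 75.2 rail [ 35.7 -50.5] tip [ 645.2 -154.6  110.3] rot [179.7   0.   83.6] F [-0.4  0.9 -0.2] gap 0.0598
```

>>> send_rows(
  steps=[
    [-3, -4, 10, 0.3, 0, 0, 0.6],
    [-5, -7, 25, 0.3, 0, 0, 0.6],
    [-5, -7, 45, 0.3, 0, 0, 0.6],
    [-5, -7, 58, 0.3, 0, 0, 0.6],
    [-5, -7, 64, 0.3, 0, 0, 0.6],
    [-5, -7, 64, 0.3, 0, 0, 0.6],
    [-5, -7, 64, 0.3, 0, 0, 0.6],
    [-5, -7, 64, 0.3, 0, 0, 0.4],
    [-5, -7, 64, 0.3, 0, 0, 0.2],
    [-5, -7, 64, 0.3, 0, 0, 0.1],
  ],
)

```text
t: 76.08
eef_pos: [0.6362, -0.1588, 0.0134]
tool_rot: [-179.8, 0.0, 83.5]
force: [0.2, 0.2, 0.8]
finger_gap: 0.0203
gripper_force: 27.1
```

>>> send_rows(
  steps=[
    [0, 0, 0, 0, 0, 0, 0.1],
    [0, 0, 0, 0, 0, 0, 0.1],
    [0, 0, -1, 0, 0, 0, 0.1],
    [0, 0, -2, -2, 0, 0, 0.1],
    [0, 0, -2.5, -4, 0, 0, 0.1],
    [0, 1, -2.5, -5, 0, 0, 0.1],
    [0, 2, -2.5, -5, 0, 0, 0.1],
    [0, 3, -2.5, -5, 0, 0, 0.1],
    [0, 4, -2.5, -5, 0, 0, 0.1],
    [0, 5, -2.5, -5, 0, 0, 0.1],
  ],
)

```text
t: 76.92
eef_pos: [0.6376, -0.1594, 0.0141]
tool_rot: [175.7, 0.0, 83.5]
force: [-6.1, 0.7, 1.4]
finger_gap: 0.0204
gripper_force: 27.3
```

```bash
python3 - <<'E'
from fl import *
flush([0,-20,-30]); seq()
E
```

```text
0 fence 40.1 53.1 block (np.float64(18.3), np.float64(38.8)) between 0
-20 fence 35.8 53.2 block (np.float64(14.7), np.float64(35.8)) between 10
-30 fence 39.3 52.8 block (np.float64(14.5), np.float64(35.0)) between 23
t 77.0 rail [ 28.7 -56. ] tip [ 637.6 -159.3   45.1] rot [175.7   0.   83.5] F [-5.1 -0.5  1.6] gap 0.02
```

Press bottom more, nudge +y, untilt with stronger press.

>>> send_rows(
  steps=[
    [1, 1, 0, 0, 0, 0, 0.1],
    [2, 2, 0, 0, 0, 0, 0.1],
    [3, 2, 0, 0, 0, 0, 0.1],
    [4, 2, 0, 0, 0, 0, 0.1],
    [4, 2, 0, 1, 0, 0, 0.1],
    [4, 2, 0, 2, 0, 0, 0.1],
    [4, 2, 0, 3, 0, 0, 0.1],
    [4, 2, 0, 4, 0, 0, 0.1],
    [4, 3, 1, 5, 0, 0, 0.1],
    [4, 3, 2, 5, 0, 0, 0.1],
  ],
)

```text
t: 77.8
eef_pos: [0.6383, -0.158, 0.0131]
tool_rot: [-178.9, 0.2, 83.4]
force: [-14.9, -1.4, 14.7]
finger_gap: 0.0204
gripper_force: 28.5
```

```bash
python3 - <<'E'
from fl import *
flush([0,-20,-30]); seq()
E
```

```text
0 fence 39.6 52.9 block (np.float64(18.0), np.float64(38.9)) between 0
-20 fence 39.5 52.9 block (np.float64(18.4), np.float64(39.2)) between 0
-30 fence 39.7 52.9 block (np.float64(18.2), np.float64(39.0)) between 0
t 77.8 rail [ 29.2 -54.6] tip [ 638.3 -158.    44.2] rot [-178.9    0.2   83.5] F [-10.4  -1.5   9.2] gap 0.0205
```

>>> send_rows(
  steps=[
    [0, 0, -1, -0.5, 0, 0, 0.1],
    [0, 0, -2, -1, 0, 0, 0.1],
    [0, 0, -2, -1.3, 0, 0, 0.1],
    [0, -1, -2, -1.3, 0, 0, 0.1],
    [0, -2, -2, -1.3, 0, 0, 0.3],
    [0, -3, -2, -1.3, 0, 0, 0.5],
    [0, -3, -2, -1.3, 0, 0, 0.5],
    [0, -3, -15, -1.3, 0, 0, 0.5],
    [0, -3, -40, -1.3, 0, 0, 0.7],
    [0, -3, -65, -1.3, 0, 0, 0.7],
  ],
)

```text
t: 78.68
eef_pos: [0.6415, -0.1549, 0.0794]
tool_rot: [179.0, -0.0, 83.6]
force: [0.8, -0.3, 0.7]
finger_gap: 0.0596
gripper_force: 0.0
```

```bash
python3 - <<'E'
from fl import *
flush([30,0,-20,-30,-60,-80]); seq(('r',20,-148,110,83.6))
E
python3 top.py wrist
```

```text
30 fence 39.4 53.2 block (np.float64(18.4), np.float64(38.3)) between 0
0 fence 39.7 52.7 block (np.float64(18.4), np.float64(38.8)) between 0
-20 fence 39.9 53.4 block (np.float64(18.6), np.float64(38.9)) between 0
-30 fence 40.1 53.0 block (np.float64(18.4), np.float64(39.1)) between 0
-60 fence 39.7 53.1 block (np.float64(18.5), np.float64(38.7)) between 0
-80 fence 39.9 53.0 block (np.float64(18.9), np.float64(38.8)) between 0
t 78.7 rail [ 37.3 -51.2] tip [ 646.8 -155.5  117.7] rot [178.3   0.   83.6] F [ 1.3 -0.1  2.9] gap 0.0597
[-96.8, -17.5, 7.2, 1.7, 0.0, -0.0]
stand ctr [  20.2 -112.8] [ 9.7 14.3] 85.0 x 12.7 26.9 y -118.3 -108.0
stand ctr [28.5 -6.6] [ 20.9 180.3] 0.3 x 17.6 38.8 y -96.7 83.6
t 78.8 rail [ 38.  -51.1] tip [ 647.5 -155.5  116.7] rot [178.2   0.   83.6] F [0.3 0.2 0.2] gap 0.0601
```

>>> send_rows(
  steps=[
    [-10, -2, 0, 0.5, 0, 0, 0],
    [-30, -6, 0, 1.5, 0, 0, 0],
    [-50, -9, 0, 1.7, 0, 0, 0],
    [-70, -12, 0, 1.7, 0, 0, 0],
    [-90, -15, 0, 1.7, 0, 0, 0],
    [-100, -15, 0, 1.7, 0, 0, 0],
    [-100, -15, 0, 1.7, 0, 0, 0],
    [-100, -15, 0, 1.7, 0, 0, 0],
    [-100, -15, 0, 1.7, 0, 0, 0],
    [-100, -15, 0, 1.7, 0, 0, 0],
  ],
)

```text
t: 79.62
eef_pos: [0.6159, -0.2503, 0.0781]
tool_rot: [-179.3, -0.1, 83.7]
force: [-0.5, 0.4, 0.9]
finger_gap: -0.0001
gripper_force: 0.0
```

```bash
python3 - <<'E'
from go import *
seq(('r',20,-150,57,83.6))
E
```

```text
t 79.6 rail [  17.2 -148.8] tip [ 615.9 -250.3  109.1] rot [-1.793e+02 -1.000e-01  8.370e+01] F [-0.5  0.4  0.9] gap -0.0001
[-1.3, 3.4, 52.1, -0.7, -0.1, 0.1]
```

>>> send_rows(
  steps=[
    [-1, 3, 15, -0.7, 0, 0, 0],
    [-1, 3, 30, -0.7, 0, 0, 0],
    [-1, 3, 43, -0.7, 0, 0, 0],
    [-1, 3, 51, -0.7, 0, 0, 0],
    [-1, 3, 51, -0.7, 0, 0, 0],
    [2, 3, 51, -0.7, 0, 0, 0],
    [5, 3, 51, -0.7, 0, 0, 0],
    [8, 3, 51, -0.7, 0, 0, 0],
    [11, 3, 51, -0.7, 0, 0, 0],
    [13, 3, 51, -0.7, 0, 0, 0],
  ],
)

```text
t: 80.45
eef_pos: [0.6198, -0.2397, 0.0279]
tool_rot: [179.9, -0.0, 83.6]
force: [-0.2, -0.9, -0.2]
finger_gap: -0.0001
gripper_force: 0.0
```

>>> send_rows(
  steps=[
    [1, 0, 0, 0, 0, 0, 0],
    [2, 0, 0, 0, 0, 0, 0],
    [3, 0, 0, 0, 0, 0, 0],
    [4, 0, 0, 0, 0, 0, 0],
    [5, 0, 0, 0, 0, 0, 0],
    [6, 0, 0, 0, 0, 0, 0],
    [7, 0, 0, 0, 0, 0, 0],
    [8, 0, 0, 0, 0, 0, 0],
    [9, 0, 0, 0, 0, 0, 0],
    [9, 0, 0, 0, 0, 0, 0],
  ],
)

```text
t: 81.28
eef_pos: [0.6199, -0.2315, 0.0271]
tool_rot: [-180.0, 0.0, 83.5]
force: [0.0, -1.7, 0.8]
finger_gap: -0.0001
gripper_force: 1.0
```

```bash
python3 - <<'E'
from go import *
seq()
E
```

```text
t 81.3 rail [  19.1 -129.7] tip [ 619.9 -231.5   58.1] rot [-180.     0.    83.5] F [ 0.  -1.7  0.8] gap -0.0001
```

>>> send_rows(
  steps=[
    [0.5, 0, 0, 0, 0, 0, 0],
    [1, 0, 0, 0, 0, 0, 0],
    [1.5, 0, 0, 0, 0, 0, 0],
    [2, 0, 0, 0, 0, 0, 0],
    [2.5, 0, 0, 0, 0, 0, 0],
    [3, 0, 0, 0, 0, 0, 0],
    [3.5, 0, 0, 0, 0, 0, 0],
    [4, 0, 0, 0, 0, 0, 0],
    [4, 0, 0, 0, 0, 0, 0],
    [4, 0, 0, 0, 0, 0, 0],
  ],
)

```text
t: 82.12
eef_pos: [0.6201, -0.2293, 0.0271]
tool_rot: [180.0, 0.1, 83.5]
force: [-1.3, -5.9, 0.7]
finger_gap: -0.0003
gripper_force: 2.5
```

>>> send_rows(
  steps=[
    [-2, 0, 0, 0, 0, 0, 0],
    [-6, 0, 0, 0, 0, 0, 0],
    [-12, 0, 0, 0, 0, 0, 0],
    [-18, 0, 0, 0, 0, 0, 0],
    [-24, 0, 0, 0, 0, 0, 0],
    [-24, 0, -25, 0, 0, 0, 0],
    [-24, 0, -55, 0, 0, 0, 0],
    [-24, 0, -85, 0, 0, 0, 0],
    [-24, 0, -115, 0, 0, 0, 0],
    [-24, 0, -130, 0, 0, 0, 0],
  ],
)

```text
t: 82.95
eef_pos: [0.6201, -0.252, 0.1617]
tool_rot: [179.6, 0.0, 83.5]
force: [1.0, 0.9, 1.5]
finger_gap: 0.0005
gripper_force: 0.0
```

>>> send_rows(
  steps=[
    [20, 0, 0, 0, 0, 0, 0],
    [45, 0, -10, 0, 0, 0, 0],
    [70, 0, -20, 0, 0, 0, 0],
    [80, 0, -30, 0, 0, 0, 0],
    [80, 0, -40, 0, 0, 0, 0],
    [80, 0, -50, 0, 0, 0, 0],
    [80, 0, -60, 0, 0, 0, 0],
    [80, 0, -60, 0, 0, 0, 0],
    [80, 0, -60, 0, 0, 0, 0],
    [80, 0, -60, 0, 0, 0, 0],
  ],
)

```text
t: 83.78
eef_pos: [0.6261, -0.1737, 0.2165]
tool_rot: [-179.9, 0.0, 83.4]
force: [0.3, 0.2, -0.2]
finger_gap: -0.0
gripper_force: 0.0
```

```bash
python3 - <<'E'
from fl import *
flush([140,110,80,60,30,0,-20,-50,-80,-110]); seq()
c=cap('wrist'); save(c,'w10')
E
python3 top.py wrist
```

```text
140 fence None None block None between 0
110 fence None None block None between 0
80 fence 39.7 52.6 block (np.float64(18.1), np.float64(38.4)) between 0
60 fence 40.1 52.3 block (np.float64(19.0), np.float64(38.7)) between 0
30 fence 39.7 53.3 block (np.float64(18.9), np.float64(38.2)) between 0
0 fence 40.2 53.2 block (np.float64(18.8), np.float64(38.8)) between 0
-20 fence 40.7 52.7 block (np.float64(18.8), np.float64(39.2)) between 0
-50 fence 40.0 52.5 block (np.float64(18.7), np.float64(38.6)) between 0
-80 fence 40.6 53.3 block (np.float64(18.6), np.float64(39.1)) between 0
-110 fence 35.0 53.0 block None between 3
t 83.8 rail [ 18.5 -71.1] tip [ 625.9 -173.3  247.1] rot [-179.9    0.    83.4] F [ 0.3 -0.1 -0. ] gap 0.0001
stand ctr [28.9 -0.8] [ 21.2 194.3] 0.5 x 17.4 39.4 y -97.9 96.2
t 83.9 rail [ 18.5 -70.4] tip [ 626.  -172.5  247. ] rot [-179.9   -0.    83.5] F [-0.2 -0.3  0.9] gap 0.0003
```

View pics/w10.png

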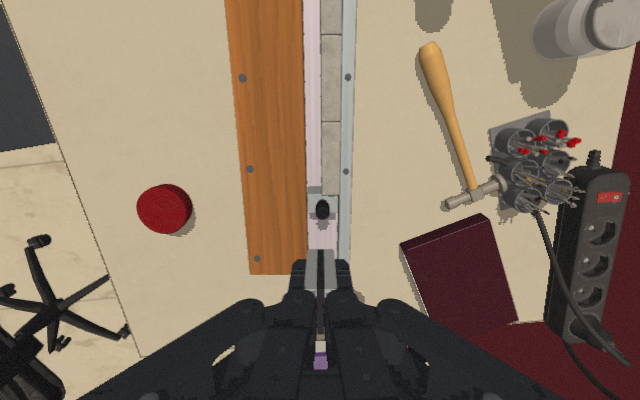

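>>> send_rows(
  steps=[
    [20, 0, 0, 0, 0, 0, 0],
    [45, 0, 0, 0, 0, 0, 0],
    [70, 0, 0, 0, 0, 0, 0],
    [95, 0, 0, 0, 0, 0, 0],
    [110, 0, 0, 0, 0, 0, 0],
    [110, 0, 0, 0, 0, 0, 0],
    [110, 0, 0, 0, 0, 0, 0],
    [110, 0, 0, 0, 0, 0, 0],
    [110, 0, 0, 0, 0, 0, 0],
    [110, 0, 0, 0, 0, 0, 0],
  ],
)

```text
t: 84.77
eef_pos: [0.6389, -0.0656, 0.2168]
tool_rot: [-180.0, 0.1, 83.3]
force: [1.0, -0.6, 0.8]
finger_gap: -0.0001
gripper_force: 0.0
```

```bash
python3 - <<'E'
from fl import *
flush([140,110,80,60,30,0,-20])
E
python3 top.py wrist
```

```text
140 fence 39.5 52.2 block (np.float64(17.8), np.float64(38.1)) between 0
110 fence 39.1 53.1 block (np.float64(17.6), np.float64(37.5)) between 0
80 fence 39.5 52.8 block (np.float64(18.5), np.float64(38.0)) between 0
60 fence 39.8 52.2 block (np.float64(18.4), np.float64(38.3)) between 0
30 fence 40.2 53.0 block (np.float64(18.2), np.float64(38.7)) between 0
0 fence 40.6 52.6 block (np.float64(19.3), np.float64(39.1)) between 0
-20 fence 39.7 53.1 block (np.float64(19.2), np.float64(39.4)) between 0
stand ctr [28.4 38.7] [ 21.  218.3] 0.5 x 17.5 39.4 y -70.4 147.8
t 84.9 rail [19.4 38.4] tip [639.  -64.5 247.9] rot [-180.     0.    83.4] F [0.5 0.2 0.5] gap 0.0001
```

All three blocks are flush and closed up; handing in.

```bash
python3 -c "
from rig import manip
print(manip.finish_job())"
```

```text
the job is handed in; nothing more can be done
None
```

The job is handed in: all three blocks stand on their long narrow edges, within about a millimetre of flush with the back fence, closed up against the end stop with the follower touching the last one and the robot clear. Block 3 was found shifted off the fence near the end (cause not established), so I reseated it and closed the follower again; no verdict was returned.

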